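# Knock out moulded test blocks and purge them

## Task

Knock every red test block out of the mould stand by pushing its knockout rod up with the yellow handle, and put all the blocks into the steel cup. Then, holding the loaded cup, press it centrally down onto the orange purge pad until the pad is fully depressed, keep it down for two seconds, and finally stand the cup upright, wholly on the round blue mat, with the blocks still in it. Leave all knockout rods pushed fully down again, and do not disturb the other things on the bench.

Things in the scene. Friction and masses are not known exactly. Their poses are not given: they have to be found in the camera images.
- mould: mould stand, fixed: aluminium plate 70 (x) x 250 (y) x 25 mm, top 100 mm above its origin, on blue end walls and a blue foot 8 mm thick that reaches 120 mm to the front (-x). Four square nests (23.5 mm wide, 19 deep, a hole in the floor) in a row at x = 0, nests 1 to 4 at y = -84, -28, 28, 84 mm. Origin: on the bench under the middle of the plate; handles on its -x side
- cup: round open steel cup, outer diameter 64, height 70, wall 3, floor 5 mm thick, about 0.25 kg, standing on the bench. Origin: centre of its underside, z up along its axis
- purge: purge plate, fixed: grey box 104 x 104 x 22 mm with a round orange sprung pad (diameter 74 mm) at the centre on top, its top face 35 mm above the bench when up. Origin: centre of its underside on the bench
- pad (a joint): travel of the sprung orange pad: 0 up, 0.010 m fully down; about 4 N to start it moving, 14 N fully down; springs back when let go
- mat: round blue mat, fixed on the bench, diameter 96, thickness 4 mm. Origin: centre of its underside
- block1: red moulded test block, 22 x 22 x 18 (z) mm, 20 g; if present it starts sunk in nest 1, top 1 mm below the plate's face, so it cannot be gripped until knocked out. None if absent. Origin: its centre
- rod1 (a joint): height of knockout rod 1 under nest 1: 0 down, 0.015 m fully up, then its block stands 13 mm proud and 5 mm in the nest. Stiff slide (about 5 N either way), stays where it is left
- rod1_handle (a point): centre of the top face of the yellow handle of knockout rod 1, 95 mm in front (-x) of its nest, 76 mm above the bench with the rod down; the handle is a bar 12 (x) x 30 (y) x 16 (z) mm on an 8 mm square stem; lifting it lifts the rod; axes as the mould's
- block2: red moulded test block, 22 x 22 x 18 (z) mm, 20 g; if present it starts sunk in nest 2, top 1 mm below the plate's face, so it cannot be gripped until knocked out. None if absent. Origin: its centre
- rod2 (a joint): height of knockout rod 2 under nest 2: 0 down, 0.015 m fully up, then its block stands 13 mm proud and 5 mm in the nest. Stiff slide (about 5 N either way), stays where it is left
- rod2_handle (a point): centre of the top face of the yellow handle of knockout rod 2, 95 mm in front (-x) of its nest, 76 mm above the bench with the rod down; the handle is a bar 12 (x) x 30 (y) x 16 (z) mm on an 8 mm square stem; lifting it lifts the rod; axes as the mould's
- block3: red moulded test block, 22 x 22 x 18 (z) mm, 20 g; if present it starts sunk in nest 3, top 1 mm below the plate's face, so it cannot be gripped until knocked out. None if absent. Origin: its centre
- rod3 (a joint): height of knockout rod 3 under nest 3: 0 down, 0.015 m fully up, then its block stands 13 mm proud and 5 mm in the nest. Stiff slide (about 5 N either way), stays where it is left
- rod3_handle (a point): centre of the top face of the yellow handle of knockout rod 3, 95 mm in front (-x) of its nest, 76 mm above the bench with the rod down; the handle is a bar 12 (x) x 30 (y) x 16 (z) mm on an 8 mm square stem; lifting it lifts the rod; axes as the mould's
- block4: red moulded test block, 22 x 22 x 18 (z) mm, 20 g; if present it starts sunk in nest 4, top 1 mm below the plate's face, so it cannot be gripped until knocked out. None if absent. Origin: its centre
- rod4 (a joint): height of knockout rod 4 under nest 4: 0 down, 0.015 m fully up, then its block stands 13 mm proud and 5 mm in the nest. Stiff slide (about 5 N either way), stays where it is left
- rod4_handle (a point): centre of the top face of the yellow handle of knockout rod 4, 95 mm in front (-x) of its nest, 76 mm above the bench with the rod down; the handle is a bar 12 (x) x 30 (y) x 16 (z) mm on an 8 mm square stem; lifting it lifts the rod; axes as the mould's
- solvent: bystander, to be left alone: amber bottle, diameter 56, height 130 mm. Origin: its underside
- jar: bystander, to be left alone: white jar, diameter 60, height 70 mm. Origin: its underside
- weight: bystander, to be left alone: brass weight, diameter 24, height 18 mm. Origin: its underside
- driver: bystander, to be left alone: screwdriver lying on the bench. Origin: its underside
- geometry: bystander, to be left alone: steel plate with a stem, diameter 50, height 51 mm. Origin: its underside
- dish: bystander, to be left alone: shallow white dish, diameter 90, height 18 mm. Origin: its underside

How it is judged:
By the outcome, as a careful person would: the job done as asked, in the order asked, and still so for the second after the job is handed in, with the robot touching nothing.
Of block1, block2, block3, block4 only 3 to 4 are there at a start; the rules pass over those that are not, and their reading is None.
At some moment in a run one of cup may be knocked a few centimetres aside while the robot is not near it.
Once in a run the grip may slacken for a moment while it holds something.
It also fails if it takes over 210 s, if anything falls off the work surface, if the arm or the gripper's body presses on something with over 40 N, if the wrist force passes 120 N, or if a joint passes its speed limit or range.

## Robot

A 7-joint arm with a two-finger parallel gripper is mounted at the origin on the work surface. World frame = base frame: x ahead of the robot, y to its left, z up, the work surface at z = 0. Lengths are in m, angles in degrees, forces in N, time in s.
With the tool pointing down it reaches from about 0.425 to 0.875 m from the base axis. Payload 4.7 kg.
Tool frame: the origin (TCP) lies where the fingers leave the gripper's body, on its centre line; the fingertips stand 70 mm ahead of it and the grasp point (between the pads) lies 51 mm ahead of it (env.tip_reach is the distance from the TCP to the fingertips, in m); z points along the fingers, x is the direction in which the jaws open and shut, and the axes are right-handed (so a half turn about z gives the same grasp; the last joint's range is limited). The gripper opens to 87 mm and grips with 3 to 60 N. Pads are 19 mm wide; open, the fingers measure 117 mm over their backs; the gripper's body (75 mm by 190 mm) begins 51 mm behind the grasp point.
Start: joints at [-63.478, 18.392, -4.016, 83.108, 1.295, 78.541, -3.26], TCP at [0.282, 0.586, 0.292] pointing down, gripper open.
Joint ranges: [-163.93, 163.93], [-17.29, 119.83], [-79.2, 71.16], [3.27, 140.29], [-89.18, 269.18], [5.43, 117.66], [-154.24, 154.24]. Speed limits (degrees/s): [147.25, 147.25, 180, 180, 180, 180, 180].

## Interface

Orientations are given as [roll, pitch, yaw] about the fixed x, y, z axes, in that order (R = Rz(yaw) Ry(pitch) Rx(roll)).
In Python, from cell import env, optics, order gives the robot as it stands.
- The arm moves only by the shell command python3 -m creep 'ROWS' [FORCE]. ROWS is JSON, a list of rows, each a list of 7 numbers: the shift along the tool's x, y, z in cm, then the turn, a rotation vector about the tool's x, y, z in rad, then the opening, from 0 (shut) to 1 (fully open). A call has 1 to 20 rows; each row shifts and turns the pose as measured when the row begins, along the tool's axes as they then stand; what a row does not reach is not made up. A row lasts 1/10 s, in which the tool goes at most 50 mm and 8.59 degrees, less where a joint would pass 70% of its speed; a pose out of reach is approached as far as the arm can. A call with a gripper value outside its range is refused whole. The fingers move at their own pace and stop on an object; FORCE is the grip in N (left out, the last holds). Time passes only in rows, so rows that do not move let the fingers close. It gives the time, the measured TCP pose, the force and the opening at its end, in the units of the state.
- env.get_obs(): the state, without advancing time (a new reading comes with each control period).
- optics.read_camera(name): name is "scene" or "top" or "wrist"; returns a dict with "frame" (480x640x3 uint8, blue, green, red), "z_map" (480x640 float32, m along the optical axis (not along the pixel's ray), 0 where there is no reading), "fx", "fy", "cx", "cy" (pixels), "R" (3x3) and "t" (3): a world point X has camera coordinates R X + t; the wrist camera has in their place "hand_eye" (4x4, takes a point from camera to tool coordinates, whose origin is the TCP and whose axes are the tool frame's). Camera axes: x right, y down, z forward; pixel columns grow to the right and rows downward; lengths in m; the calibration is good to about 2 mm. The wrist camera is an equidistant fisheye: a pixel r from the principal point sees the ray r / f radians off the axis. A picture is of the moment at which its call begins: read the wrist's pose just before it.
- order.sign_off(): hands the job in, once; it reports no verdict.
The state is a dict: "time_s": time; "qpos": joint angles; "joint_velocities": joint speeds; "effort": joint torques, N m; "tool_pos": TCP position; "tool_rot": TCP orientation; "force": force on the tool from outside, world axes, zero at the start; "wrist_torque": the same for the moment, N m; "grip_width": finger opening in m.
Only numpy, scipy, OpenCV 4.12 (cv2) and the standard library are available. Lean on these libraries where they do the work, as an engineer would, in place of code of your own. Each camera call takes 0.05 s, during which the arm holds its last target. There are 200 camera calls.

## Working session

There is one attempt and no reset: what is moved stays moved. The work goes in short steps, Python scripts to look and compute and a shell command to move; the robot and the scene stay as the last step left them, time stands still between calls to the robot, and variables do not carry over. Pictures are saved under pics/ and viewed, on a budget of 14 in all, crops included, one or two more only if the job needs it, and the job is handed in when it is done.

```bash
ls; mkdir -p pics
cat > h.py <<'E'
import numpy as np, cv2
from cell import env, optics, order
from scipy.spatial.transform import Rotation as Ro
def snap(cam,name,crop=None,scale=1):
    c=optics.read_camera(cam); im=c["frame"]
    if crop: x0,y0,x1,y1=crop; im=im[y0:y1,x0:x1]
    if scale!=1: im=cv2.resize(im,None,fx=scale,fy=scale,interpolation=cv2.INTER_CUBIC)
    cv2.imwrite(f"pics/{name}.png",im); np.savez(f"pics/{name}.npz",**c); return c
def cloud(c):
    v,u=np.mgrid[0:480,0:640]; z=c["z_map"]
    P=np.stack([(u-c["cx"])/c["fx"]*z,(v-c["cy"])/c["fy"]*z,z],-1)
    return (P-c["t"])@c["R"]   # R^T(P-t)
def st():
    o=env.get_obs(); print({k:np.round(o[k],3).tolist() for k in ("time_s","tool_pos","tool_rot","force","grip_width")}); return o
def to(goal,yaw=None):
    "shift in tool axes cm to goal"
    o=env.get_obs(); R=Ro.from_euler('xyz',o["tool_rot"],degrees=True)
    d=R.inv().apply(np.array(goal)-o["tool_pos"])*100; print("tool cm",d.round(2))
    return d
E
python3 - <<'E'
from h import *
st(); print(env.get_obs()["tool_rot"])
for n in("top","scene"):
    c=snap(n,n+"0"); print(n,c["R"].round(3).tolist(),c["t"],c["fx"])
E
```

```text
pics
{'time_s': 0.0, 'tool_pos': [0.282, 0.585, 0.291], 'tool_rot': [179.996, 0.112, 64.288], 'force': [-0.007, 0.693, -0.044], 'grip_width': 0.087}
[1.79995813e+02 1.11746066e-01 6.42880922e+01]
top [[-0.025, -1.0, -0.005], [-0.983, 0.026, -0.182], [0.182, -0.0, -0.983]] [-0.04499171  0.58023699  0.82437415] 465.6702497062543
scene [[0.561, 0.828, -0.017], [0.556, -0.392, -0.733], [-0.613, 0.402, -0.68]] [-0.28758578 -0.29226359  1.39395188] 460.30424970152427
```

```bash
python3 -m creep --help 2>&1 | head -20
```

```text
invalid input: not JSON, or not a number
```

View pics/top0.png

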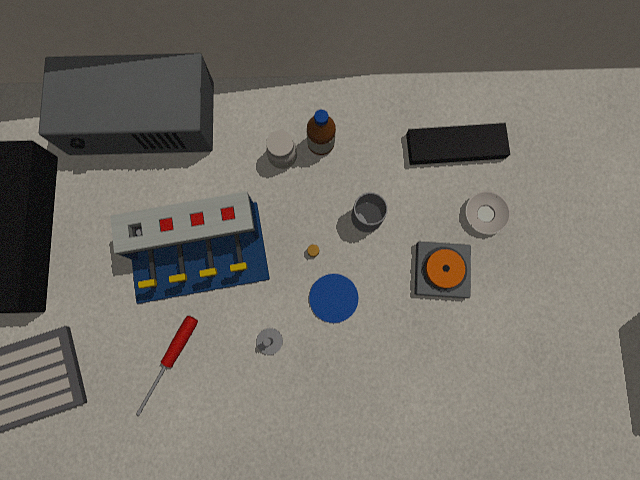

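View pics/scene0.png

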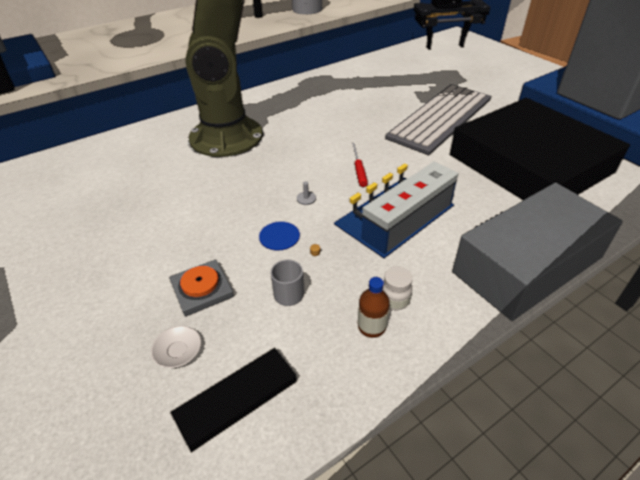

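Top view: blocks sit at (166,224), (197,219) and (228,213), and the leftmost nest (136,231) is empty. The handles are at (147,284), (177,278), (208,272) and (239,266). The cup is at (369,212), the purge pad at (446,268), the mat at (333,298) and the weight at (313,251).

Run:
```python
from h import *
c=dict(np.load("pics/top0.npz")); P=cloud(c); f=c["frame"].astype(int); hsv=cv2.cvtColor(c["frame"],cv2.COLOR_BGR2HSV)
z=P[...,2]
def comps(m,name,mn=25):
    n,l,s,ct=cv2.connectedComponentsWithStats(m.astype(np.uint8))
    for i in range(1,n):
        if s[i,4]>mn:
            q=P[l==i]; print(name,ct[i].round(1),s[i,4],"med",np.median(q,0).round(4),"mid",((q.min(0)+q.max(0))/2).round(4))
H,S,V=hsv[...,0],hsv[...,1],hsv[...,2]
comps(((H<5)|(H>175))&(S>180)&(V>120),"red")
comps((H>22)&(H<35)&(S>180)&(V>120)&(z>.065),"yellow")
comps((H>5)&(H<18)&(S>180)&(V>150)&(z>.025),"orange")
comps((H>105)&(H<125)&(S>180)&(V>90),"blue",100)
v,u=np.mgrid[0:480,0:640]
def reg(x0,y0,x1,y1,zl,zh,n):
    m=(u>=x0)&(u<x1)&(v>=y0)&(v<y1)&(z>zl)&(z<zh); q=P[m]
    if len(q)<5: print(n,len(q));return
    (cx,cy),w,a=cv2.minAreaRect((q[:,:2]*1000).astype(np.float32)); print(n,len(q),"rect",round(cx,1),round(cy,1),np.round(w,1),round(a,1),"zmed",np.median(q[:,2]).round(4))
    ec,er=cv2.minEnclosingCircle((q[:,:2]*1000).astype(np.float32)); print("   circ",np.round(ec,1),round(er,1))
reg(345,185,395,240,.064,.078,"cup rim")
reg(100,180,265,265,.095,.106,"plate")
reg(405,235,480,305,.029,.045,"pad")
reg(405,235,480,305,.018,.027,"purgebox")
reg(300,240,325,262,.012,.03,"weight")
reg(250,325,290,360,.03,.06,"stem")
reg(130,310,200,420,.006,.05,"driver")
reg(262,125,300,170,.06,.08,"jar")
reg(460,185,515,240,.012,.03,"dish")
```

```text
red [227.4 213.3] 121 med [0.6256 0.1001 0.0993] mid [0.6251 0.1006 0.0996]
red [196.7 218.8] 122 med [0.6163 0.1546 0.0998] mid [0.5232 0.053  0.5056]
red [165.7 224.2] 122 med [0.6083 0.2103 0.0995] mid [0.6078 0.2098 0.099 ]
red [178.7 341.1] 420 med [0.4004 0.2027 0.0249] mid [0.3997 0.2041 0.0233]
yellow [237.6 266.4] 92 med [0.5319 0.0841 0.0759] mid [0.5315 0.0848 0.0757]
yellow [207.3 272. ] 89 med [0.5226 0.14   0.0763] mid [0.4744 0.0468 0.4945]
yellow [176.5 277.6] 93 med [0.5136 0.1946 0.076 ] mid [0.4698 0.0746 0.4941]
yellow [145.8 283.3] 91 med [0.5053 0.2502 0.0764] mid [0.5047 0.251  0.077 ]
orange [445.5 268. ] 1052 med [ 0.5233 -0.3037  0.0352] mid [ 0.4888 -0.1997  0.4728]
blue [320.9 115.5] 122 med [ 0.7947 -0.0738  0.1305] mid [ 0.7948 -0.0738  0.1306]
blue [333.3 297.9] 1587 med [ 0.4742 -0.0894  0.0043] mid [ 0.4701 -0.0902  0.4577]
cup rim 200 rect 634.3 -161.7 [62.5 63.1] 13.3 zmed 0.0698
   circ [ 634.6 -161.8] 32.1
plate 5203 rect 611.7 183.1 [ 72.2 251.1] 8.8 zmed 0.1003
   circ [611.8 183.1] 129.9
pad 1183 rect 523.0 -303.2 [72.5 71.2] 88.3 zmed 0.0352
   circ [ 523.1 -303.1] 37.2
purgebox 1677 rect 522.9 -303.1 [103.9 104.8] 84.9 zmed 0.0222
   circ [ 523.1 -302.5] 71.5
weight 115 rect 566.8 -51.6 [21.6 22. ] 89.3 zmed 0.018
   circ [567.2 -51.8] 11.7
stem 56 rect 394.7 35.2 [12.7 13.6] 43.8 zmed 0.051
   circ [395.1  35.5] 7.1
driver 917 rect 356.0 229.7 [ 25.9 199.9] 60.8 zmed 0.0226
   circ [355.4 228.7] 100.0
jar 597 rect 768.2 6.1 [52.2 52.2] 44.7 zmed 0.0702
   circ [769.4   6.1] 27.2
dish 786 rect 634.1 -400.1 [87.3 88. ] 6.0 zmed 0.0156
   circ [ 634.1 -399.8] 44.6
```

```bash
cat >> h.py <<'E'
O=np.array([.6120,.1831]); YM=8.9
xh=np.array([np.cos(np.radians(YM)),np.sin(np.radians(YM))]); yh=np.array([-xh[1],xh[0]])
NY=[None,-.084,-.028,.028,.084]
def nest(i): return O+NY[i]*yh
def handle(i): return nest(i)-.095*xh
def plan(xy,z,yaw=None):
    o=st(); d=to([*xy,z])
    if yaw is not None:
        g=Ro.from_euler('xyz',[180,0,yaw],degrees=True); R=Ro.from_euler('xyz',o["tool_rot"],degrees=True)
        a=(R.inv()*g).as_rotvec(); print("turn",a.round(3));
E
python3 -c "
from h import *
for i in range(1,5): print(nest(i).round(4),handle(i).round(4))
plan(handle(1),.25,YM)"
```

```text
[0.625  0.1001] [0.5311 0.0854]
[0.6163 0.1554] [0.5225 0.1407]
[0.6077 0.2108] [0.5138 0.1961]
[0.599  0.2661] [0.5051 0.2514]
{'time_s': 0.1, 'tool_pos': [0.282, 0.585, 0.291], 'tool_rot': [179.996, 0.101, 64.286], 'force': [1.03, 0.695, 0.357], 'grip_width': 0.087}
tool cm [-34.21  44.14   4.19]
turn [0.001 0.002 0.967]
```

```bash
python3 -m creep '[[-2.4,3.2,0.3,0,0,0,0.46],[-2.4,3.2,0.3,0,0,0,0.46],[-2.4,3.2,0.3,0,0,0,0.46],[-2.4,3.2,0.3,0,0,0,0.46],[-2.4,3.2,0.3,0,0,0,0.46],[-2.4,3.2,0.3,0,0,0,0.46],[-2.4,3.2,0.3,0,0,0,0.46],[-2.4,3.2,0.3,0,0,0,0.46],[-2.4,3.2,0.3,0,0,0,0.46],[-2.4,3.2,0.3,0,0,0,0.46],[0,0,0,0,0,0.138,0.46],[0,0,0,0,0,0.138,0.46],[0,0,0,0,0,0.138,0.46],[0,0,0,0,0,0.138,0.46],[0,0,0,0,0,0.138,0.46],[0,0,0,0,0,0.138,0.46],[0,0,0,0,0,0.138,0.46]]' && python3 -c "
from h import *
plan(handle(1),.16,YM)"
```

```text
time_s: 1.8
tool_pos: [0.4692, 0.2118, 0.251]
tool_rot: [179.5, 0.8, 6.7]
force: [0.4, 0.0, 1.0]
grip_width: 0.04
{'time_s': 1.8, 'tool_pos': [0.469, 0.212, 0.251], 'tool_rot': [179.544, 0.804, 6.719], 'force': [0.394, 0.008, 1.043], 'grip_width': 0.04}
tool cm [ 4.8  13.2   9.14]
turn [ 0.008  0.014 -0.038]
```

```bash
python3 -m creep '[[1.2,3.3,0,0.004,0.007,-0.02,0.46],[1.2,3.3,0,0.004,0.007,-0.018,0.46],[1.2,3.3,0,0,0,0,0.46],[1.2,3.3,0,0,0,0,0.46],[0,0,3,0,0,0,0.46],[0,0,3,0,0,0,0.46],[0,0,2.5,0,0,0,0.46],[0,0,0,0,0,0,0.46]]' && python3 -c "
from h import *
plan(handle(1),.126,YM)
snap('wrist','w1')"
```

```text
time_s: 2.6
tool_pos: [0.5363, 0.0828, 0.1619]
tool_rot: [180.0, 0.0, 8.8]
force: [-1.0, -0.0, -1.1]
grip_width: 0.0401
{'time_s': 2.6, 'tool_pos': [0.536, 0.083, 0.162], 'tool_rot': [179.983, 0.045, 8.811], 'force': [-1.013, -0.004, -1.079], 'grip_width': 0.04}
tool cm [-0.47 -0.33  3.59]
turn [ 0.     0.001 -0.002]
```

View pics/w1.png

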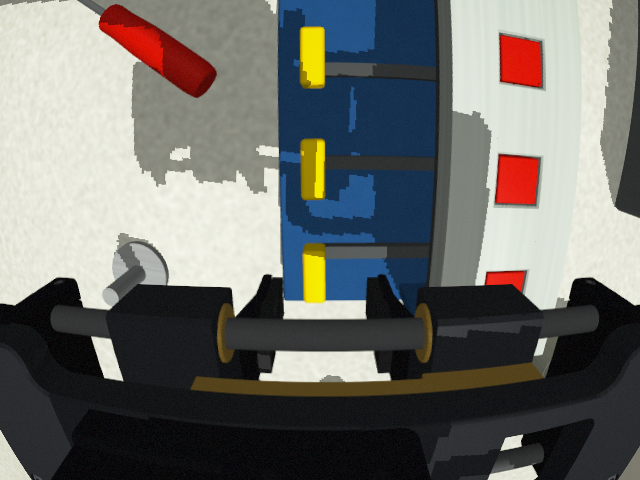

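Wrist view: handle 1 (314,270) lies between the fingers and handles 2 and 3 are at (314,168) and (313,57). The three blocks are at (520,60), (518,180) and (505,280).

```bash
python3 -m creep '[[-0.47,-0.33,0,0,0,0,0.46],[0,0,1.6,0,0,0,0.46],[0,0,1.4,0,0,0,0.46],[0,0,0,0,0,0,0.46],[0,0,0,0,0,0,0],[0,0,0,0,0,0,0],[0,0,0,0,0,0,0],[0,0,0,0,0,0,0]]' 40 && python3 -c "
from h import *
plan(handle(1),.1445,YM)"
```

```text
time_s: 3.45
tool_pos: [0.5319, 0.0878, 0.1402]
tool_rot: [-179.8, -0.2, 8.9]
force: [-15.1, -1.7, 9.3]
grip_width: 0.0159
{'time_s': 3.45, 'tool_pos': [0.532, 0.088, 0.14], 'tool_rot': [-179.832, -0.203, 8.933], 'force': [-15.06, -1.716, 9.278], 'grip_width': 0.016}
tool cm [-0.12  0.22 -0.43]
turn [-0.003 -0.004  0.001]
```

```bash
python3 -m creep '[[0,0,0,0,0,0,0],[0,0,0,0,0,0,0],[0,0,0,0,0,0,0]]' && python3 -c "
from h import *
st()
snap('wrist','w2'); c=snap('scene','s2',(300,130,500,280),4)"
```

```text
time_s: 3.75
tool_pos: [0.5301, 0.0875, 0.1401]
tool_rot: [-179.8, 0.0, 8.9]
force: [-0.8, -0.2, -0.7]
grip_width: 0.0113
{'time_s': 3.75, 'tool_pos': [0.53, 0.088, 0.14], 'tool_rot': [-179.81, 0.032, 8.928], 'force': [-0.785, -0.184, -0.696], 'grip_width': 0.011}
```

View pics/s2.png

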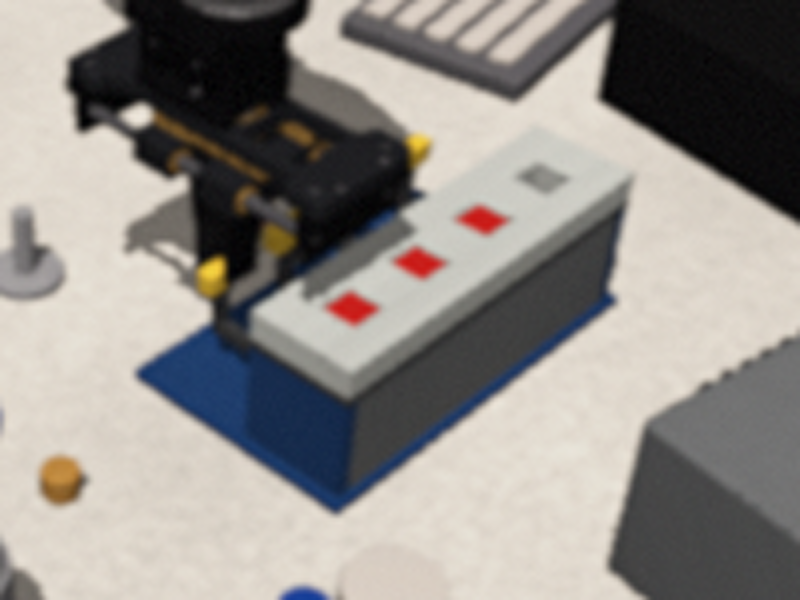

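```bash
python3 -m creep '[[0,0,0,0,0,0,0.46],[0,0,0,0,0,0,0.46],[0,0,0,0,0,0,0.46],[0,0.1,0.5,0,0,0,0.46],[0,0.1,0.5,0,0,0,0.46],[0,0,0,0,0,0,0.46]]' && python3 -c "
from h import *
plan(handle(1),.13,YM)"
```

```text
time_s: 4.45
tool_pos: [0.5326, 0.0856, 0.1306]
tool_rot: [-179.8, -0.2, 8.9]
force: [0.3, -0.2, -0.2]
grip_width: 0.0392
{'time_s': 4.45, 'tool_pos': [0.533, 0.086, 0.131], 'tool_rot': [-179.813, -0.245, 8.917], 'force': [0.344, -0.179, -0.213], 'grip_width': 0.039}
tool cm [-0.15 -0.    0.06]
turn [-0.003 -0.004  0.   ]
```

View pics/w2.png

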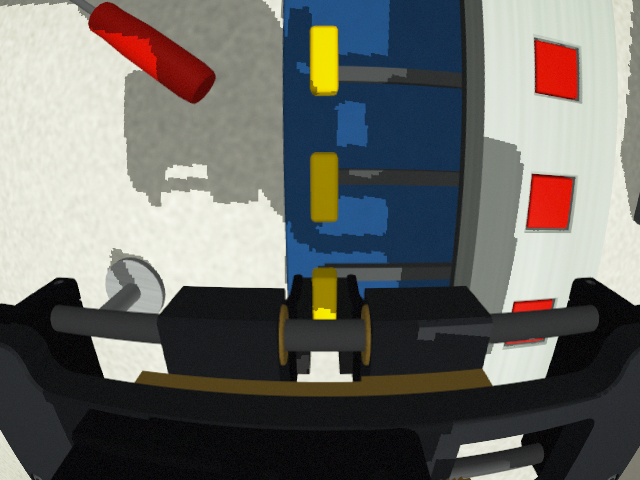

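Wrist view w2: the fingers close on handle 1 at (324,295), so the alignment is right. The tool is now lower, so I'll grip and lift.

```bash
python3 -m creep '[[0,0,0,0,0,0,0],[0,0,0,0,0,0,0],[0,0,0,0,0,0,0],[0,0,0,0,0,0,0],[0,0,-0.5,0,0,0,0],[0,0,-0.5,0,0,0,0],[0,0,-0.5,0,0,0,0],[0,0,-0.5,0,0,0,0]]' 40 && python3 -c "
from h import *
st()"; python3 -m creep '[[0,0,-0.3,0,0,0,0],[0,0,-0.3,0,0,0,0],[0,0,-0.3,0,0,0,0]]'
```

```text
time_s: 5.25
tool_pos: [0.5305, 0.0852, 0.1471]
tool_rot: [-179.9, 0.0, 8.9]
force: [15.7, 3.7, -50.9]
grip_width: 0.0118
{'time_s': 5.25, 'tool_pos': [0.531, 0.085, 0.147], 'tool_rot': [-179.902, 0.015, 8.927], 'force': [15.7, 3.679, -50.904], 'grip_width': 0.012}
time_s: 5.55
tool_pos: [0.5303, 0.0855, 0.1468]
tool_rot: [179.9, -0.1, 9.0]
force: [9.2, 1.6, -27.5]
grip_width: 0.0114
```

```bash
python3 -m creep '[[0,0,0,0,0,0,0.46],[0,0,0,0,0,0,0.46],[0,0,0,0,0,0,0.46],[0,0,-2,0,0,0,0.46],[0,0,-2,0,0,0,0.46],[0,-1.9,0,0,0,0,0.46],[0,-1.9,0,0,0,0,0.46],[0,-1.9,0,0,0,0,0.46],[0,0,0,0,0,0,0.46],[0,0,0,0,0,0,0.46]]' && python3 -c "
from h import *
plan(handle(2),.13,YM)"
```

```text
time_s: 6.55
tool_pos: [0.5263, 0.1424, 0.2003]
tool_rot: [-179.9, -1.0, 8.7]
force: [-0.1, -0.7, 0.4]
grip_width: 0.0404
{'time_s': 6.55, 'tool_pos': [0.526, 0.142, 0.2], 'tool_rot': [-179.899, -0.983, 8.743], 'force': [-0.142, -0.665, 0.39], 'grip_width': 0.04}
tool cm [-0.52  0.11  7.02]
turn [-0.002 -0.017 -0.003]
```

```bash
python3 -m creep '[[-0.5,0.1,0,-0.002,-0.017,-0.003,0.46],[0,0,1.8,0,0,0,0.46],[0,0,1.8,0,0,0,0.46],[0,0,1.2,0,0,0,0.46],[0,0,0,0,0,0,0.46],[0,0,0,0,0,0,0.46]]' && python3 -c "
from h import *
plan(handle(2),.13,YM)"
```

```text
time_s: 7.15
tool_pos: [0.5225, 0.1339, 0.1529]
tool_rot: [179.9, 0.0, 8.5]
force: [0.1, 0.2, 0.4]
grip_width: 0.0404
{'time_s': 7.15, 'tool_pos': [0.523, 0.134, 0.153], 'tool_rot': [179.885, 0.05, 8.497], 'force': [0.059, 0.197, 0.414], 'grip_width': 0.04}
tool cm [ 0.1  -0.68  2.29]
turn [ 0.002  0.001 -0.007]
```

```bash
python3 -m creep '[[0.1,-0.68,0,0,0,-0.007,0.46],[0,0,0,0,0,0,0.46],[0,0,0.8,0,0,0,0.46],[0,0,0.8,0,0,0,0.46],[0,0,0.5,0,0,0,0.46],[0,0,0,0,0,0,0.46],[0,0,0,0,0,0,0.46]]' && python3 -c "
from h import *
plan(handle(2),.13,YM)"
```

```text
time_s: 7.85
tool_pos: [0.5235, 0.1417, 0.1319]
tool_rot: [179.9, -0.1, 8.9]
force: [0.5, -0.3, 0.3]
grip_width: 0.0401
{'time_s': 7.85, 'tool_pos': [0.523, 0.142, 0.132], 'tool_rot': [179.925, -0.09, 8.948], 'force': [0.541, -0.285, 0.254], 'grip_width': 0.04}
tool cm [-0.11  0.08  0.19]
turn [ 0.001 -0.002  0.001]
```

```bash
python3 -m creep '[[-0.1,0.08,0.1,0,0,0,0],[0,0,0,0,0,0,0],[0,0,0,0,0,0,0],[0,0,0,0,0,0,0],[0,0,0,0,0,0,0],[0,0,-0.5,0,0,0,0],[0,0,-0.5,0,0,0,0],[0,0,-0.4,0,0,0,0],[0,0,-0.3,0,0,0,0],[0,0,-0.2,0,0,0,0]]' 40
```

```text
time_s: 8.85
tool_pos: [0.5216, 0.1404, 0.1465]
tool_rot: [179.8, -0.0, 9.0]
force: [10.3, 2.4, -29.9]
grip_width: 0.0118
```

```bash
python3 -m creep '[[0,0,0,0,0,0,0.46],[0,0,0,0,0,0,0.46],[0,0,0,0,0,0,0.46],[0,0,-2,0,0,0,0.46],[0,0,-1.5,0,0,0,0.46],[0,-1.9,0,0,0,0,0.46],[0,-1.9,0,0,0,0,0.46],[0,-1.5,0,0,0,0,0.46],[0,0,0,0,0,0,0.46],[0,0,0,0,0,0,0.46],[0,0,0,0,0,0,0.46]]' && python3 -c "
from h import *
plan(handle(3),.13,YM)"
```

```text
time_s: 9.95
tool_pos: [0.5162, 0.1932, 0.1911]
tool_rot: [180.0, -0.5, 8.8]
force: [0.2, 0.1, -0.2]
grip_width: 0.04
{'time_s': 9.95, 'tool_pos': [0.516, 0.193, 0.191], 'tool_rot': [179.961, -0.482, 8.776], 'force': [0.18, 0.068, -0.169], 'grip_width': 0.04}
tool cm [-0.25 -0.32  6.11]
turn [ 0.001 -0.008 -0.002]
```

```bash
python3 -m creep '[[-0.2,-0.3,0,0,-0.008,0,0.46],[0,0,0,0,0,0,0.46],[0,0,1.2,0,0,0,0.46],[0,0,1.2,0,0,0,0.46],[0,0,1.2,0,0,0,0.46],[0,0,0.8,0,0,0,0.46],[0,0,0,0,0,0,0.46],[0,0,0,0,0,0,0.46]]' && python3 -c "
from h import *
plan(handle(3),.13,YM)"
```

```text
time_s: 10.75
tool_pos: [0.5128, 0.1924, 0.1409]
tool_rot: [179.8, 0.3, 8.5]
force: [0.7, -0.8, 1.0]
grip_width: 0.0402
{'time_s': 10.75, 'tool_pos': [0.513, 0.192, 0.141], 'tool_rot': [179.81, 0.262, 8.537], 'force': [0.66, -0.779, 1.001], 'grip_width': 0.04}
tool cm [ 0.15 -0.35  1.08]
turn [ 0.003  0.005 -0.006]
```

```bash
python3 -m creep '[[0.15,-0.35,0,0.003,0.005,-0.006,0.46],[0,0,0,0,0,0,0.46],[0,0,0.5,0,0,0,0.46],[0,0,0.5,0,0,0,0.46],[0,0,0,0,0,0,0.46],[0,0,0,0,0,0,0],[0,0,0,0,0,0,0],[0,0,0,0,0,0,0],[0,0,0,0,0,0,0]]' 40;  python3 -m creep '[[0,0,-0.5,0,0,0,0],[0,0,-0.5,0,0,0,0],[0,0,-0.4,0,0,0,0],[0,0,-0.3,0,0,0,0],[0,0,-0.2,0,0,0,0]]'
```

```text
time_s: 11.65
tool_pos: [0.5146, 0.197, 0.1315]
tool_rot: [-179.9, -0.2, 8.9]
force: [-9.9, -1.4, 5.6]
grip_width: 0.0159
time_s: 12.15
tool_pos: [0.5128, 0.1967, 0.1479]
tool_rot: [180.0, 0.0, 9.0]
force: [6.2, 2.1, -22.0]
grip_width: 0.0114
```

```bash
python3 -m creep '[[0,0,0,0,0,0,0.52],[0,0,0,0,0,0,0.52],[0,0,0,0,0,0,0.52],[0,0,-2,0,0,0,0.52],[0,0,-2,0,0,0,0.52],[0,0,-2,0,0,0,0.52],[2.5,0,0,0,0,0,0.52],[2.5,0,0,0,0,0,0.52],[2.2,0,0,0,0,0,0.52],[0,0,0,0,0,0,0.52],[0,0,0,0,0,0,0.52],[0,0,0,0,0,0,0.52]]' && python3 -c "
from h import *
plan(nest(3),.19,YM)
c=snap('top','t3',(90,170,290,320),4); P=cloud(c)
f=cv2.cvtColor(c['frame'],cv2.COLOR_BGR2HSV); m=(((f[...,0]<5)|(f[...,0]>175))&(f[...,1]>180)&(f[...,2]>80)&(P[...,2]>.08)&(P[...,2]<.13))
n,l,s,ct=cv2.connectedComponentsWithStats(m.astype(np.uint8))
for i in range(1,n): print(s[i,4],ct[i],np.median(P[l==i],0).round(4))
"
```

```text
time_s: 13.35
tool_pos: [0.5894, 0.2086, 0.2218]
tool_rot: [-179.8, -0.7, 8.9]
force: [0.1, -0.2, -0.9]
grip_width: 0.0455
{'time_s': 13.35, 'tool_pos': [0.589, 0.209, 0.222], 'tool_rot': [-179.766, -0.689, 8.923], 'force': [0.061, -0.155, -0.949], 'grip_width': 0.046}
tool cm [1.8  0.08 3.2 ]
turn [-0.004 -0.012  0.   ]
140 [226.02857143 211.91428571] [0.6244 0.0995 0.1136]
142 [195.02112676 217.50704225] [0.6152 0.1541 0.1133]
110 [165.32727273 222.65454545] [0.6075 0.2065 0.1135]
```

View pics/t3.png

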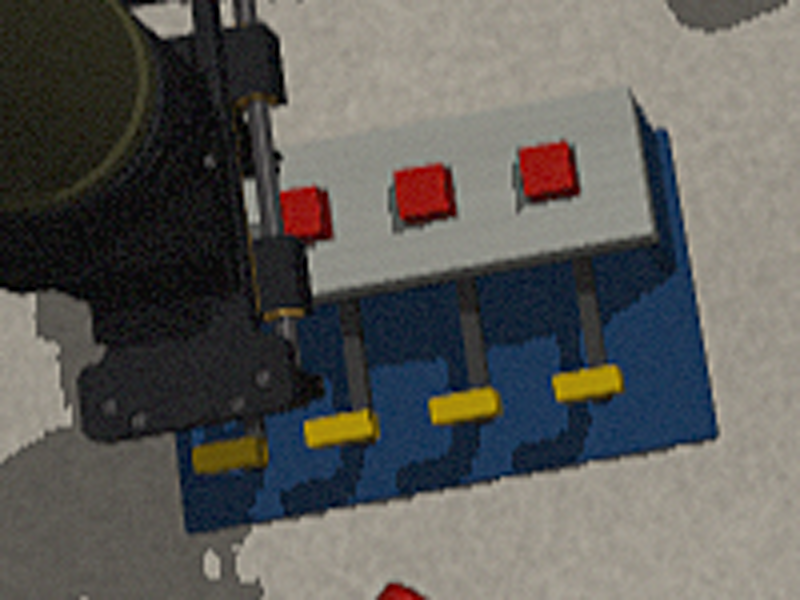

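All three blocks are proud with their tops at z ≈ 0.1135: block 3 at (305,213), block 2 at (424,193) and block 1 at (548,171). Handles 1 to 3 are raised. Next I'll pick block 3.

```bash
python3 -m creep '[[1.8,0.08,0,-0.004,-0.012,0,0.52],[0,0,0,0,0,0,0.52],[0,0,1,0,0,0,0.52],[0,0,1,0,0,0,0.52],[0,0,0,0,0,0,0.52],[0,0,0,0,0,0,0.52]]' && python3 -c "
from h import *
plan(nest(3),.173,YM)"
```

```text
time_s: 14.0
tool_pos: [0.6025, 0.2106, 0.2001]
tool_rot: [-179.9, 0.3, 9.0]
force: [-0.3, 0.4, -0.1]
grip_width: 0.0451
{'time_s': 14.0, 'tool_pos': [0.603, 0.211, 0.2], 'tool_rot': [-179.919, 0.262, 9.025], 'force': [-0.341, 0.406, -0.133], 'grip_width': 0.045}
tool cm [0.52 0.07 2.7 ]
turn [-0.001  0.005  0.002]
```

```bash
python3 -m creep '[[0.52,0.07,0,-0.001,0.005,0.002,0.52],[0,0,0,0,0,0,0.52],[0,0,0.8,0,0,0,0.52],[0,0,0.8,0,0,0,0.52],[0,0,0.7,0,0,0,0.52],[0,0,0,0,0,0,0.52],[0,0,0,0,0,0,0.52]]' && python3 -c "
from h import *
plan(nest(3),.173,YM)"
```

```text
time_s: 14.7
tool_pos: [0.6078, 0.2108, 0.1748]
tool_rot: [-180.0, -0.0, 8.9]
force: [0.0, 1.3, 0.5]
grip_width: 0.045
{'time_s': 14.7, 'tool_pos': [0.608, 0.211, 0.175], 'tool_rot': [-179.982, -0.026, 8.911], 'force': [0.039, 1.315, 0.508], 'grip_width': 0.045}
tool cm [-0.01  0.    0.18]
turn [-0. -0.  0.]
```

```bash
python3 -m creep '[[0,0,0.2,0,0,0,0.52],[0,0,0,0,0,0,0],[0,0,0,0,0,0,0],[0,0,0,0,0,0,0],[0,0,0,0,0,0,0],[0,0,0,0,0,0,0],[0,0,-1.5,0,0,0,0],[0,0,-1.5,0,0,0,0],[0,0,-1.5,0,0,0,0],[0,0,-1,0,0,0,0],[0,0,0,0,0,0,0]]' 25
cat >> h.py <<'E'
def cup(c=None):
    c=c or optics.read_camera('top'); P=cloud(c); z=P[...,2]; g=c["frame"].max(-1).astype(int)-c["frame"].min(-1)
    b=(-1,None,None)
    m=((z>.06)&(z<.078)&(g<40)&(P[...,1]<-.05)&(P[...,0]<.72)&(P[...,1]>-.36)).astype(np.uint8)
    n,l,s,ct=cv2.connectedComponentsWithStats(m,connectivity=8)
    for i in range(1,n):
        if s[i,4]>60:
            q=P[(l==i)]; e,r=cv2.minEnclosingCircle((q[:,:2]*1000).astype(np.float32)); print("cup?",s[i,4],np.round(e,1),round(r,1))
E
python3 -c "
from h import *
st(); cup()"
```

```text
time_s: 15.8
tool_pos: [0.6088, 0.211, 0.2355]
tool_rot: [-179.9, -0.3, 8.9]
force: [0.4, 0.3, -0.3]
grip_width: 0.0217
{'time_s': 15.8, 'tool_pos': [0.609, 0.211, 0.235], 'tool_rot': [-179.912, -0.25, 8.901], 'force': [0.409, 0.344, -0.34], 'grip_width': 0.022}
cup? 240 [ 634.7 -161.7] 32.1
```

```bash
python3 -c "
from h import *
plan((.6346,-.1617),.2)"; python3 -m creep '[[-0.4,4.2,0,0,0,0,0],[-0.4,4.2,0,0,0,0,0],[-0.4,4.2,0,0,0,0,0],[-0.4,4.2,0,0,0,0,0],[-0.4,4.2,0,0,0,0,0],[-0.4,4.2,0,0,0,0,0],[-0.4,4,0,0,0,0,0],[-0.4,3,0,0,0,0,0],[-0.4,2,0,0,0,0,0],[0,0,0,0,0,0,0],[0,0,0,0,0,0,0]]' && python3 -c "
from h import *
plan((.6346,-.1617),.16,YM); cup()"
```

```text
{'time_s': 15.85, 'tool_pos': [0.609, 0.211, 0.235], 'tool_rot': [-179.92, -0.21, 8.902], 'force': [-0.162, -0.159, 0.245], 'grip_width': 0.022}
tool cm [-3.21 37.22  3.41]
time_s: 16.95
tool_pos: [0.6241, -0.1419, 0.227]
tool_rot: [-179.8, 0.3, 9.2]
force: [0.5, 1.0, -1.2]
grip_width: 0.0215
{'time_s': 16.95, 'tool_pos': [0.624, -0.142, 0.227], 'tool_rot': [-179.768, 0.297, 9.215], 'force': [0.468, 0.958, -1.153], 'grip_width': 0.022}
tool cm [0.75 2.15 6.68]
turn [-0.004  0.005  0.005]
```

```bash
python3 -m creep '[[0.7,2,0,-0.004,0.005,0.005,0],[0,0,0,0,0,0,0],[0,0,1.5,0,0,0,0],[0,0,1.5,0,0,0,0],[0,0,1.5,0,0,0,0],[0,0,0,0,0,0,0],[0,0,0,0,0,0,0]]' && python3 -c "
from h import *
plan((.6346,-.1617),.148,YM);snap('wrist','w3')"
```

```text
time_s: 17.7
tool_pos: [0.6344, -0.148, 0.1749]
tool_rot: [-179.6, 0.2, 9.8]
force: [0.2, -0.6, 0.7]
grip_width: 0.0216
{'time_s': 17.7, 'tool_pos': [0.634, -0.148, 0.175], 'tool_rot': [-179.586, 0.222, 9.772], 'force': [0.236, -0.59, 0.658], 'grip_width': 0.022}
tool cm [-0.2   1.37  2.69]
turn [-0.007  0.004  0.015]
```

View pics/w3.png

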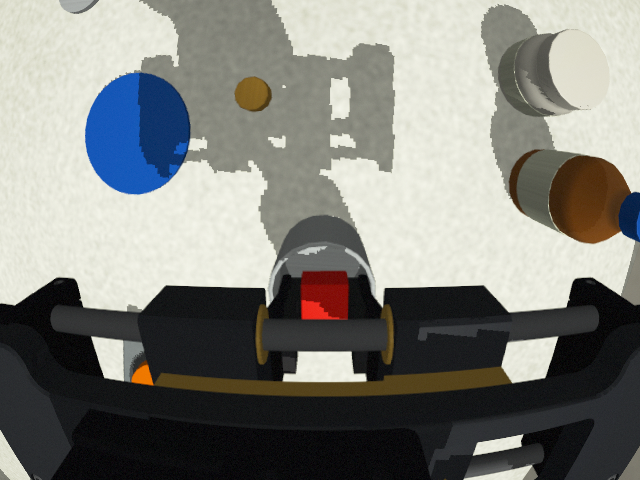

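Wrist view: block 3 is held at (325,295) and the cup's far rim is around (322,230). The cup stands where I measured it, with about 1.4 cm still to go in tool y.

```bash
python3 -m creep '[[-0.2,1.37,0,-0.007,0.004,0.015,0],[0,0,0,0,0,0,0],[0,0,0.9,0,0,0,0],[0,0,0.8,0,0,0,0],[0,0,0,0,0,0,0],[0,0,0,0,0,0,0]]' && python3 -c "
from h import *
plan((.6346,-.1617),.148,YM)"
```

```text
time_s: 18.35
tool_pos: [0.6352, -0.1644, 0.158]
tool_rot: [179.9, -0.2, 8.7]
force: [-0.0, 0.6, -0.0]
grip_width: 0.0217
{'time_s': 18.35, 'tool_pos': [0.635, -0.164, 0.158], 'tool_rot': [179.912, -0.156, 8.744], 'force': [-0.008, 0.639, -0.04], 'grip_width': 0.022}
tool cm [-0.02 -0.28  1.  ]
turn [ 0.002 -0.003 -0.003]
```

```bash
python3 -m creep '[[0,-0.25,0.5,0,0,0,0],[0,0,0.4,0,0,0,0],[0,0,0,0,0,0,0],[0,0,0,0,0,0,0.52],[0,0,0,0,0,0,0.52],[0,0,0,0,0,0,0.52],[0,0,0,0,0,0,0.52],[0,0,-2,0,0,0,0.52],[0,0,-2,0,0,0,0.52],[0,0,-2,0,0,0,0.52],[0,-4.2,0,0,0,0,0.52],[0.3,-4.2,0,0,0,0,0.52],[0.3,-4.2,0,0,0,0,0.52],[0.3,-4.2,0,0,0,0,0.52],[0.3,-4.2,0,0,0,0,0.52],[0.3,-4.2,0,0,0,0,0.52],[0.3,-2,0,0,0,0,0.52],[0,0,0,0,0,0,0.52],[0,0,0,0,0,0,0.52]]' && python3 -c "
from h import *
plan(nest(2),.19,YM);cup(); c=snap('top','t4',(340,180,400,250),8)"
```

```text
time_s: 20.25
tool_pos: [0.6119, 0.1166, 0.2126]
tool_rot: [179.8, -0.5, 8.4]
force: [-0.7, -1.1, 0.3]
grip_width: 0.045
{'time_s': 20.25, 'tool_pos': [0.612, 0.117, 0.213], 'tool_rot': [179.796, -0.507, 8.439], 'force': [-0.665, -1.069, 0.287], 'grip_width': 0.045}
tool cm [ 0.99 -3.79  2.25]
turn [ 0.004 -0.009 -0.008]
cup? 241 [ 634.4 -161.8] 32.1
```

View pics/t4.png

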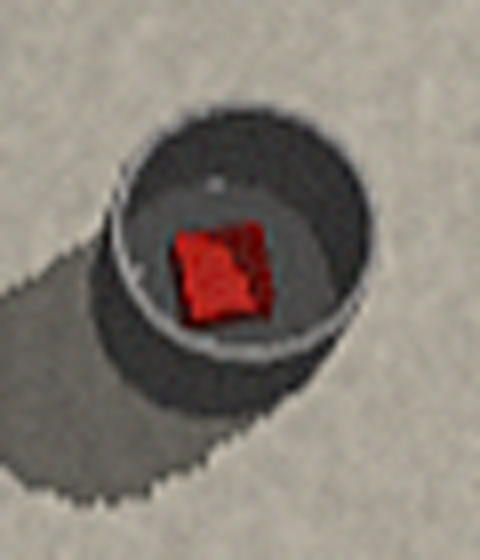

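Block 3 lies flat on the cup floor at (222,275) in the crop. Block 2 is next.

```bash
python3 -m creep '[[0.5,-1.9,0,0.004,-0.009,-0.008,0.52],[0.5,-1.8,0,0,0,0,0.52],[0,0,0,0,0,0,0.52],[0,0,0,0,0,0,0.52],[0,0,0,0,0,0,0.52]]' && python3 -c "
from h import *
plan(nest(2),.173,YM)"
```

```text
time_s: 20.85
tool_pos: [0.6181, 0.152, 0.2125]
tool_rot: [180.0, 0.0, 8.4]
force: [0.7, -0.6, -0.5]
grip_width: 0.0449
{'time_s': 20.85, 'tool_pos': [0.618, 0.152, 0.213], 'tool_rot': [179.963, 0.04, 8.416], 'force': [0.653, -0.608, -0.537], 'grip_width': 0.045}
tool cm [-0.12 -0.36  3.95]
turn [ 0.001  0.001 -0.008]
```

```bash
python3 -m creep '[[-0.1,-0.36,0,0,0,-0.008,0.52],[0,0,0,0,0,0,0.52],[0,0,1,0,0,0,0.52],[0,0,1,0,0,0,0.52],[0,0,0.9,0,0,0,0.52],[0,0,0.3,0,0,0,0.52],[0,0,0,0,0,0,0.52],[0,0,0,0,0,0,0.52]]' && python3 -c "
from h import *
plan(nest(2),.173,YM)"
```

```text
time_s: 21.65
tool_pos: [0.6156, 0.1533, 0.1763]
tool_rot: [179.9, 0.2, 8.8]
force: [0.2, 0.5, 0.3]
grip_width: 0.0447
{'time_s': 21.65, 'tool_pos': [0.616, 0.153, 0.176], 'tool_rot': [179.883, 0.197, 8.76], 'force': [0.235, 0.514, 0.274], 'grip_width': 0.045}
tool cm [ 0.1  -0.2   0.33]
turn [ 0.002  0.003 -0.002]
```

```bash
python3 -m creep '[[0.1,-0.2,0.3,0,0,0,0.52],[0,0,0,0,0,0,0.52],[0,0,0,0,0,0,0],[0,0,0,0,0,0,0],[0,0,0,0,0,0,0],[0,0,0,0,0,0,0],[0,0,0,0,0,0,0],[0,0,-1.5,0,0,0,0],[0,0,-1.5,0,0,0,0],[0,0,-1.5,0,0,0,0],[0,0,-1,0,0,0,0],[0,0,0,0,0,0,0]]' 25 && python3 -c "
from h import *
plan((.6346,-.1617),.2,YM); cup()"
```

```text
time_s: 22.85
tool_pos: [0.6178, 0.156, 0.2363]
tool_rot: [179.9, -0.1, 8.8]
force: [1.0, -0.3, -0.5]
grip_width: 0.0217
{'time_s': 22.85, 'tool_pos': [0.618, 0.156, 0.236], 'tool_rot': [179.946, -0.087, 8.762], 'force': [1.003, -0.302, -0.542], 'grip_width': 0.022}
tool cm [-3.19 31.66  3.66]
turn [ 0.001 -0.002 -0.002]
cup? 246 [ 634.7 -162.1] 32.3
```

```bash
python3 -m creep '[[-0.4,4.2,0,0,0,0,0],[-0.4,4.2,0,0,0,0,0],[-0.4,4.2,0,0,0,0,0],[-0.4,4.2,0,0,0,0,0],[-0.4,4.2,0,0,0,0,0],[-0.4,4.2,0,0,0,0,0],[-0.4,3,0,0,0,0,0],[-0.4,2,0,0,0,0,0],[0,0,0,0,0,0,0],[0,0,0,0,0,0,0],[0,0,0,0,0,0,0]]' && python3 -c "
from h import *
plan((.6346,-.171),.15,YM)"
```

```text
time_s: 24.0
tool_pos: [0.6305, -0.1535, 0.2289]
tool_rot: [-179.9, 0.5, 9.2]
force: [0.1, 0.6, 0.0]
grip_width: 0.0218
{'time_s': 24.0, 'tool_pos': [0.631, -0.154, 0.229], 'tool_rot': [-179.851, 0.45, 9.156], 'force': [0.101, 0.561, 0.045], 'grip_width': 0.022}
tool cm [0.19 1.81 7.89]
turn [-0.003  0.008  0.004]
```

```bash
python3 -m creep '[[0.2,1.8,0,-0.003,0.008,0.004,0],[0,0,0,0,0,0,0],[0,0,1.5,0,0,0,0],[0,0,1.5,0,0,0,0],[0,0,1.5,0,0,0,0],[0,0,0.8,0,0,0,0],[0,0,0,0,0,0,0],[0,0,0,0,0,0,0]]' && python3 -c "
from h import *
plan((.6346,-.171),.15,YM)"
```

```text
time_s: 24.8
tool_pos: [0.6359, -0.1654, 0.1683]
tool_rot: [-179.8, 0.1, 9.4]
force: [-0.1, -0.6, -0.4]
grip_width: 0.0215
{'time_s': 24.8, 'tool_pos': [0.636, -0.165, 0.168], 'tool_rot': [-179.805, 0.146, 9.395], 'force': [-0.14, -0.55, -0.41], 'grip_width': 0.021}
tool cm [-0.22  0.53  1.83]
turn [-0.003  0.003  0.009]
```

```bash
python3 -m creep '[[-0.2,0.5,0.9,-0.003,0.003,0.009,0],[0,0,0.8,0,0,0,0],[0,0,0,0,0,0,0],[0,0,0,0,0,0,0],[0,0,0,0,0,0,0.52],[0,0,0,0,0,0,0.52],[0,0,0,0,0,0,0.52],[0,0,0,0,0,0,0.52],[0,0,-2,0,0,0,0.52],[0,0,-2,0,0,0,0.52],[0,0,-2,0,0,0,0.52],[0,-4.2,0,0,0,0,0.52],[0.4,-4.2,0,0,0,0,0.52],[0.4,-4.2,0,0,0,0,0.52],[0.4,-4.2,0,0,0,0,0.52],[0.4,-4,0,0,0,0,0.52],[0.4,-2,0,0,0,0,0.52],[0,0,0,0,0,0,0.52],[0,0,0,0,0,0,0.52]]' && python3 -c "
from h import *
plan(nest(1),.19,YM);cup(); c=snap('top','t5',(340,180,400,250),8)"
```

```text
time_s: 26.7
tool_pos: [0.6209, 0.0622, 0.2163]
tool_rot: [179.8, -0.5, 8.6]
force: [-0.4, -1.7, -1.6]
grip_width: 0.0454
{'time_s': 26.7, 'tool_pos': [0.621, 0.062, 0.216], 'tool_rot': [179.827, -0.53, 8.575], 'force': [-0.382, -1.674, -1.612], 'grip_width': 0.045}
tool cm [ 0.95 -3.69  2.63]
turn [ 0.003 -0.009 -0.006]
cup? 239 [ 634.4 -161.8] 32.2
```

View pics/t5.png

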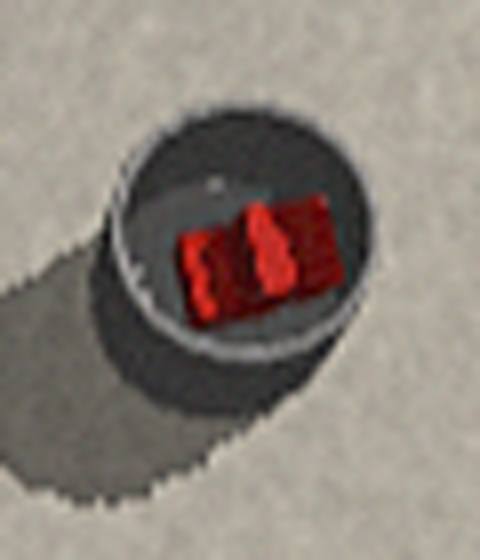

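Both blocks are in the cup, at (215,275) and (295,245) in the crop. Block 1 is next.

```bash
python3 -m creep '[[0.5,-1.9,0,0.003,-0.009,-0.006,0.52],[0.4,-1.8,0,0,0,0,0.52],[0,0,0,0,0,0,0.52],[0,0,0,0,0,0,0.52],[0,0,0,0,0,0,0.52]]' && python3 -c "
from h import *
plan(nest(1),.173,YM)"
```

```text
time_s: 27.3
tool_pos: [0.6254, 0.0977, 0.2162]
tool_rot: [179.9, 0.0, 8.4]
force: [-0.3, -0.4, -0.1]
grip_width: 0.0453
{'time_s': 27.3, 'tool_pos': [0.625, 0.098, 0.216], 'tool_rot': [179.931, 0.034, 8.449], 'force': [-0.295, -0.366, -0.095], 'grip_width': 0.045}
tool cm [-0.   -0.25  4.32]
turn [ 0.001  0.001 -0.008]
```

```bash
python3 -m creep '[[0,-0.25,0,0,0,-0.008,0.52],[0,0,0,0,0,0,0.52],[0,0,1.1,0,0,0,0.52],[0,0,1.1,0,0,0,0.52],[0,0,1.0,0,0,0,0.52],[0,0,0.4,0,0,0,0.52],[0,0,0,0,0,0,0.52],[0,0,0,0,0,0,0.52]]' && python3 -c "
from h import *
plan(nest(1),.173,YM)"
```

```text
time_s: 28.1
tool_pos: [0.624, 0.0979, 0.1754]
tool_rot: [179.9, 0.2, 8.8]
force: [0.5, -0.9, 0.1]
grip_width: 0.0454
{'time_s': 28.1, 'tool_pos': [0.624, 0.098, 0.175], 'tool_rot': [179.859, 0.202, 8.783], 'force': [0.53, -0.871, 0.107], 'grip_width': 0.045}
tool cm [ 0.13 -0.21  0.24]
turn [ 0.002  0.004 -0.002]
```

```bash
python3 -m creep '[[0.1,-0.2,0.2,0,0,0,0.52],[0,0,0,0,0,0,0.52],[0,0,0,0,0,0,0],[0,0,0,0,0,0,0],[0,0,0,0,0,0,0],[0,0,0,0,0,0,0],[0,0,0,0,0,0,0],[0,0,-1.5,0,0,0,0],[0,0,-1.5,0,0,0,0],[0,0,-1.5,0,0,0,0],[0,0,-1,0,0,0,0],[0,0,0,0,0,0,0]]' 25 && python3 -c "
from h import *
plan((.6346,-.1617),.2,YM); cup()"
```

```text
time_s: 29.3
tool_pos: [0.6264, 0.1005, 0.2366]
tool_rot: [179.9, -0.1, 8.8]
force: [0.1, 0.6, -0.6]
grip_width: 0.0216
{'time_s': 29.3, 'tool_pos': [0.626, 0.101, 0.237], 'tool_rot': [179.899, -0.106, 8.781], 'force': [0.137, 0.63, -0.585], 'grip_width': 0.022}
tool cm [-3.2  26.03  3.7 ]
turn [ 0.002 -0.002 -0.002]
cup? 244 [ 634.4 -161.7] 32.1
```

```bash
python3 -m creep '[[-0.4,4.2,0,0,0,0,0],[-0.4,4.2,0,0,0,0,0],[-0.4,4.2,0,0,0,0,0],[-0.4,4.2,0,0,0,0,0],[-0.4,4.2,0,0,0,0,0],[-0.4,2.5,0,0,0,0,0],[0,1.5,0,0,0,0,0],[0,0,0,0,0,0,0],[0,0,0,0,0,0,0],[0,0,0,0,0,0,0]]' && python3 -c "
from h import *
plan((.642,-.160),.15,YM)"
```

```text
time_s: 30.35
tool_pos: [0.6405, -0.1519, 0.2306]
tool_rot: [-179.8, 0.3, 9.3]
force: [0.9, 0.4, -0.4]
grip_width: 0.0211
{'time_s': 30.35, 'tool_pos': [0.64, -0.152, 0.231], 'tool_rot': [-179.815, 0.319, 9.348], 'force': [0.851, 0.379, -0.413], 'grip_width': 0.021}
tool cm [0.07 0.85 8.05]
turn [-0.003  0.006  0.008]
```

```bash
python3 -m creep '[[0.1,0.8,0,-0.003,0.006,0.008,0],[0,0,0,0,0,0,0],[0,0,1.5,0,0,0,0],[0,0,1.5,0,0,0,0],[0,0,1.5,0,0,0,0],[0,0,1,0,0,0,0],[0,0,0,0,0,0,0],[0,0,0,0,0,0,0]]' && python3 -c "
from h import *
plan((.642,-.160),.15,YM)"
```

```text
time_s: 31.15
tool_pos: [0.643, -0.153, 0.1681]
tool_rot: [-179.8, 0.1, 9.4]
force: [-0.4, 0.1, -0.9]
grip_width: 0.0212
{'time_s': 31.15, 'tool_pos': [0.643, -0.153, 0.168], 'tool_rot': [-179.772, 0.124, 9.351], 'force': [-0.434, 0.062, -0.935], 'grip_width': 0.021}
tool cm [-0.21  0.69  1.81]
turn [-0.004  0.002  0.008]
```

```bash
python3 -m creep '[[-0.2,0.6,0.9,-0.004,0.002,0.008,0],[0,0,0.8,0,0,0,0],[0,0,0,0,0,0,0],[0,0,0,0,0,0,0],[0,0,0,0,0,0,0.52],[0,0,0,0,0,0,0.52],[0,0,0,0,0,0,0.52],[0,0,0,0,0,0,0.52],[0,0,-2,0,0,0,0.52],[0,0,-2,0,0,0,0.52],[0,0,-2,0,0,0,0.52],[-0.9,-4,0,0,0,0,0.46],[-0.9,-4,0,0,0,0,0.46],[-0.9,-4,0,0,0,0,0.46],[-0.9,-4,0,0,0,0,0.46],[-0.9,-4,0,0,0,0,0.46],[-0.9,-2.5,0,0,0,0,0.46],[0,0,0,0,0,0,0.46],[0,0,0,0,0,0,0.46]]' && python3 -c "
from h import *
plan(handle(1),.18,YM);cup(); c=snap('top','t6',(340,180,400,250),8)"
```

```text
time_s: 33.05
tool_pos: [0.5529, 0.06, 0.2154]
tool_rot: [179.8, -0.5, 8.7]
force: [-0.2, 0.2, -0.1]
grip_width: 0.0399
{'time_s': 33.05, 'tool_pos': [0.553, 0.06, 0.215], 'tool_rot': [179.801, -0.544, 8.691], 'force': [-0.186, 0.233, -0.14], 'grip_width': 0.04}
tool cm [-1.8  -2.86  3.51]
turn [ 0.003 -0.009 -0.004]
cup? 241 [ 634.6 -162. ] 32.0
```

View pics/t6.png

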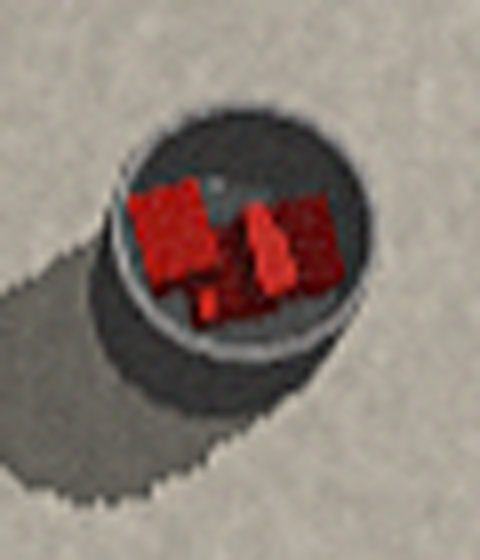

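All three blocks are in the cup, at (172,235), (230,280) and (300,245) in the crop. Next I'll push the rods down with closed fingers, starting with rod 1.

```bash
python3 -m creep '[[-0.9,-1.4,0,0.003,-0.009,-0.004,0],[-0.9,-1.4,0,0,0,0,0],[0,0,0,0,0,0,0],[0,0,0,0,0,0,0],[0,0,1.2,0,0,0,0],[0,0,1,0,0,0,0],[0,0,0,0,0,0,0],[0,0,0,0,0,0,0]]' 20 && python3 -c "
from h import *
plan(handle(1),.161,YM)"
```

```text
time_s: 33.95
tool_pos: [0.5315, 0.0786, 0.1901]
tool_rot: [179.8, 0.2, 8.2]
force: [-0.1, 0.1, 0.1]
grip_width: 0.0004
{'time_s': 33.95, 'tool_pos': [0.532, 0.079, 0.19], 'tool_rot': [179.823, 0.153, 8.158], 'force': [-0.108, 0.078, 0.111], 'grip_width': 0.0}
tool cm [ 0.07 -0.69  2.91]
turn [ 0.003  0.003 -0.013]
```

```bash
python3 -m creep '[[0,-0.7,0,0.003,0.003,-0.013,0],[0,0,0.9,0,0,0,0],[0,0,0.9,0,0,0,0],[0,0,0.6,0,0,0,0],[0,0,0,0,0,0,0],[0,0,0,0,0,0,0]]' && python3 -c "
from h import *
plan(handle(1),.146,YM)"
```

```text
time_s: 34.55
tool_pos: [0.5304, 0.0862, 0.1636]
tool_rot: [180.0, -0.0, 9.0]
force: [-0.0, 0.5, -0.1]
grip_width: -0.0001
{'time_s': 34.55, 'tool_pos': [0.53, 0.086, 0.164], 'tool_rot': [179.999, -0.001, 8.97], 'force': [-0.026, 0.475, -0.069], 'grip_width': -0.0}
tool cm [0.06 0.08 1.76]
turn [ 0.    -0.     0.001]
```

```bash
python3 -m creep '[[0,0,0.6,0,0,0,0],[0,0,0.5,0,0,0,0],[0,0,0.5,0,0,0,0],[0,0,0.4,0,0,0,0],[0,0,0.3,0,0,0,0]]'; python3 -m creep '[[0,0,0.3,0,0,0,0],[0,0,0.2,0,0,0,0]]'
```

```text
time_s: 35.05
tool_pos: [0.5312, 0.0861, 0.1456]
tool_rot: [-179.9, -0.0, 8.9]
force: [-15.0, -2.3, 37.0]
grip_width: 0.0005
time_s: 35.25
tool_pos: [0.5312, 0.0859, 0.1459]
tool_rot: [-179.7, 0.0, 8.9]
force: [-5.9, -1.8, 12.5]
grip_width: 0.0004
```

```bash
python3 -m creep '[[0,0,-1.5,0,0,0,0],[0,0,-1.5,0,0,0,0],[0,-1.9,0,0,0,0,0],[0,-1.9,0,0,0,0,0],[0,-1.5,0,0,0,0,0],[0,0,0,0,0,0,0],[0,0,0,0,0,0,0],[0,0,0,0,0,0,0]]' && python3 -c "
from h import *
plan(handle(2),.163,YM)"
```

```text
time_s: 36.05
tool_pos: [0.524, 0.1375, 0.1744]
tool_rot: [-179.8, -0.1, 8.7]
force: [0.8, 0.8, -0.0]
grip_width: 0.0004
{'time_s': 36.05, 'tool_pos': [0.524, 0.137, 0.174], 'tool_rot': [-179.813, -0.139, 8.738], 'force': [0.84, 0.814, -0.018], 'grip_width': 0.0}
tool cm [-0.11 -0.34  1.14]
turn [-0.003 -0.002 -0.003]
```

```bash
python3 -m creep '[[-0.1,-0.3,0,-0.003,-0.002,-0.003,0],[0,0,0,0,0,0,0],[0,0,0.6,0,0,0,0],[0,0,0.6,0,0,0,0],[0,0,0.6,0,0,0,0],[0,0,0.5,0,0,0,0],[0,0,0.5,0,0,0,0],[0,0,0.3,0,0,0,0]]'; python3 -m creep '[[0,0,0.3,0,0,0,0],[0,0,0.3,0,0,0,0]]'
```

```text
time_s: 36.85
tool_pos: [0.5236, 0.138, 0.1455]
tool_rot: [-179.9, -0.0, 8.7]
force: [-13.8, -4.6, 41.6]
grip_width: 0.0007
time_s: 37.05
tool_pos: [0.5238, 0.1378, 0.1458]
tool_rot: [-179.8, 0.1, 8.7]
force: [-10.3, -2.5, 24.0]
grip_width: 0.0005
```

```bash
python3 -m creep '[[0,0,-1.5,0,0,0,0],[0,0,-1.5,0,0,0,0],[0,-1.9,0,0,0,0,0],[0,-1.9,0,0,0,0,0],[0,-1.9,0,0,0,0,0],[0,0,0,0,0,0,0],[0,0,0,0,0,0,0],[0,0,0,0,0,0,0]]' && python3 -c "
from h import *
plan(handle(3),.163,YM)"
```

```text
time_s: 37.85
tool_pos: [0.5155, 0.1925, 0.1738]
tool_rot: [-180.0, 0.1, 8.5]
force: [0.3, -0.2, -0.0]
grip_width: 0.0002
{'time_s': 37.85, 'tool_pos': [0.515, 0.192, 0.174], 'tool_rot': [-179.976, 0.054, 8.491], 'force': [0.277, -0.202, -0.031], 'grip_width': 0.0}
tool cm [-0.11 -0.38  1.08]
turn [-0.     0.001 -0.007]
```

```bash
python3 -m creep '[[-0.1,-0.4,0,0,0,-0.007,0],[0,0,0,0,0,0,0],[0,0,0.6,0,0,0,0],[0,0,0.6,0,0,0,0],[0,0,0.6,0,0,0,0],[0,0,0.5,0,0,0,0],[0,0,0.4,0,0,0,0],[0,0,0.3,0,0,0,0]]'; python3 -m creep '[[0,0,0.3,0,0,0,0],[0,0,0.3,0,0,0,0]]';python3 -m creep '[[0,0,-2,0,0,0,0],[0,0,-2,0,0,0,0],[0,0,-2,0,0,0,0],[0,4,0,0,0,0,1],[0,4,0,0,0,0,1],[0,4,0,0,0,0,1],[0,4,0,0,0,0,1],[0,4,0,0,0,0,1],[0,4,0,0,0,0,1],[0,0,0,0,0,0,1],[0,0,0,0,0,0,1]]'; python3 -c "
from h import *
c=optics.read_camera('top'); P=cloud(c); z=P[...,2]
h=cv2.cvtColor(c['frame'],cv2.COLOR_BGR2HSV); m=(h[...,0]>22)&(h[...,0]<35)&(h[...,1]>180)&(h[...,2]>60)&(z>.065)&(z<.12)
n,l,s,ct=cv2.connectedComponentsWithStats(m.astype(np.uint8))
for i in range(1,n):
  if s[i,4]>20: print(s[i,4],np.median(P[l==i],0).round(4))
cup(c); plan((.6345,-.1618),.13)"
```

```text
time_s: 38.65
tool_pos: [0.5149, 0.1936, 0.1456]
tool_rot: [-179.9, 0.1, 8.7]
force: [-13.2, -5.1, 38.0]
grip_width: 0.0001
time_s: 38.85
tool_pos: [0.5151, 0.1935, 0.1458]
tool_rot: [-179.8, 0.1, 8.6]
force: [-8.3, -3.9, 23.7]
grip_width: 0.0006
time_s: 39.95
tool_pos: [0.553, -0.0519, 0.2021]
tool_rot: [180.0, 0.1, 8.9]
force: [0.1, 0.7, 0.6]
grip_width: 0.0562
63 [0.5302 0.0894 0.0761]
104 [0.5225 0.1383 0.0763]
108 [0.5133 0.1937 0.0761]
112 [0.5051 0.249  0.0757]
cup? 231 [ 634.5 -162. ] 32.2
{'time_s': 40.0, 'tool_pos': [0.553, -0.052, 0.202], 'tool_rot': [179.916, 0.083, 8.913], 'force': [0.289, -0.345, 0.49], 'grip_width': 0.06}
tool cm [ 6.38 12.06  7.22]
```

Handles 1 to 4 all read 76 mm high, so the rods are down. The cup has not moved, so I'll grasp it.

```bash
python3 -m creep '[[1.6,3,0,0,0,0,1],[1.6,3,0,0,0,0,1],[1.6,3,0,0,0,0,1],[1.2,2.4,0,0,0,0,1],[0,0,0,0,0,0,1],[0,0,0,0,0,0,1],[0,0,0,0,0,0,1]]' && python3 -c "
from h import *
plan((.6345,-.1618),.096,YM)"
```

```text
time_s: 40.7
tool_pos: [0.6335, -0.1442, 0.1977]
tool_rot: [-179.7, 0.3, 10.1]
force: [-0.3, -0.4, 0.3]
grip_width: 0.0868
{'time_s': 40.7, 'tool_pos': [0.633, -0.144, 0.198], 'tool_rot': [-179.696, 0.277, 10.056], 'force': [-0.297, -0.383, 0.318], 'grip_width': 0.087}
tool cm [-0.15  1.8  10.16]
turn [-0.005  0.005  0.02 ]
```

```bash
python3 -m creep '[[-0.1,1.8,0,-0.005,0.005,0.02,1],[0,0,0,0,0,0,1],[0,0,1.5,0,0,0,1],[0,0,1.5,0,0,0,1],[0,0,0,0,0,0,1],[0,0,0,0,0,0,1],[0,0,0,0,0,0,1]]' && python3 -c "
from h import *
plan((.6345,-.1618),.096,YM)"
```

```text
time_s: 41.4
tool_pos: [0.6344, -0.1588, 0.1638]
tool_rot: [-179.8, 0.1, 9.1]
force: [-0.1, -0.1, 0.6]
grip_width: 0.0872
{'time_s': 41.4, 'tool_pos': [0.634, -0.159, 0.164], 'tool_rot': [-179.804, 0.067, 9.099], 'force': [-0.091, -0.143, 0.613], 'grip_width': 0.087}
tool cm [-0.03  0.33  6.78]
turn [-0.003  0.001  0.003]
```

```bash
python3 -m creep '[[0,0.3,0,-0.003,0,0.003,1],[0,0,0,0,0,0,1],[0,0,1.5,0,0,0,1],[0,0,1.5,0,0,0,1],[0,0,1.5,0,0,0,1],[0,0,1,0,0,0,1],[0,0,0.6,0,0,0,1],[0,0,0,0,0,0,1],[0,0,0,0,0,0,1]]' && python3 -c "
from h import *
plan((.6345,-.1618),.096,YM)"
```

```text
time_s: 42.3
tool_pos: [0.6355, -0.1617, 0.097]
tool_rot: [180.0, 0.0, 8.9]
force: [-0.3, -0.1, 0.2]
grip_width: 0.0869
{'time_s': 42.3, 'tool_pos': [0.636, -0.162, 0.097], 'tool_rot': [179.994, 0.006, 8.933], 'force': [-0.295, -0.07, 0.226], 'grip_width': 0.087}
tool cm [-0.1 -0.   0.1]
turn [0.    0.    0.001]
```

```bash
python3 -m creep '[[-0.1,0,0,0,0,0,0.6],[0,0,0,0,0,0,0.6],[0,0,0,0,0,0,0.6],[0,0,0,0,0,0,0.6],[0,0,0,0,0,0,0.6],[0,0,-1,0,0,0,0.6],[0,0,-1.5,0,0,0,0.6],[0,0,-1.5,0,0,0,0.6],[0,0,-1.5,0,0,0,0.6],[0,0,0,0,0,0,0.6],[0,0,0,0,0,0,0.6]]' 58 && python3 -c "
from h import *
plan((.523,-.3031),.15,YM)"
```

```text
time_s: 43.4
tool_pos: [0.6342, -0.1623, 0.159]
tool_rot: [180.0, -0.1, 8.9]
force: [0.3, -0.5, -2.9]
grip_width: 0.0621
{'time_s': 43.4, 'tool_pos': [0.634, -0.162, 0.159], 'tool_rot': [179.982, -0.069, 8.909], 'force': [0.305, -0.452, -2.95], 'grip_width': 0.062}
tool cm [-13.17  12.19   0.89]
turn [ 0.    -0.001  0.   ]
```

```bash
python3 -m creep '[[-2.5,2.3,0,0,0,0,0.6],[-2.5,2.3,0,0,0,0,0.6],[-2.5,2.3,0,0,0,0,0.6],[-2,1.9,0,0,0,0,0.6],[-1,1,0,0,0,0,0.6],[0,0,0,0,0,0,0.6],[0,0,0,0,0,0,0.6],[0,0,0,0,0,0,0.6]]' && python3 -c "
from h import *
plan((.523,-.3031),.14,YM)"
```

```text
time_s: 44.2
tool_pos: [0.5449, -0.274, 0.1563]
tool_rot: [-179.8, -0.1, 9.3]
force: [-0.5, 0.6, -1.9]
grip_width: 0.0619
{'time_s': 44.2, 'tool_pos': [0.545, -0.274, 0.156], 'tool_rot': [-179.805, -0.06, 9.284], 'force': [-0.483, 0.572, -1.852], 'grip_width': 0.062}
tool cm [-2.63  2.53  1.62]
turn [-0.003 -0.001  0.007]
```

```bash
python3 -m creep '[[-1.3,1.3,0,-0.003,-0.001,0.007,0.6],[-1.2,1.1,0,0,0,0,0.6],[0,0,0,0,0,0,0.6],[0,0,0,0,0,0,0.6],[0,0,0,0,0,0,0.6],[0,0,0,0,0,0,0.6]]' && python3 -c "
from h import *
plan((.523,-.3031),.136,YM)
snap('scene','s5',(130,200,290,320),5)"
```

```text
time_s: 44.8
tool_pos: [0.525, -0.3003, 0.1559]
tool_rot: [-179.9, -0.0, 9.2]
force: [-0.3, 0.5, -2.4]
grip_width: 0.0619
{'time_s': 44.8, 'tool_pos': [0.525, -0.3, 0.156], 'tool_rot': [-179.926, -0.045, 9.187], 'force': [-0.342, 0.451, -2.404], 'grip_width': 0.062}
tool cm [-0.25  0.25  1.99]
turn [-0.001 -0.001  0.005]
```

View pics/s5.png

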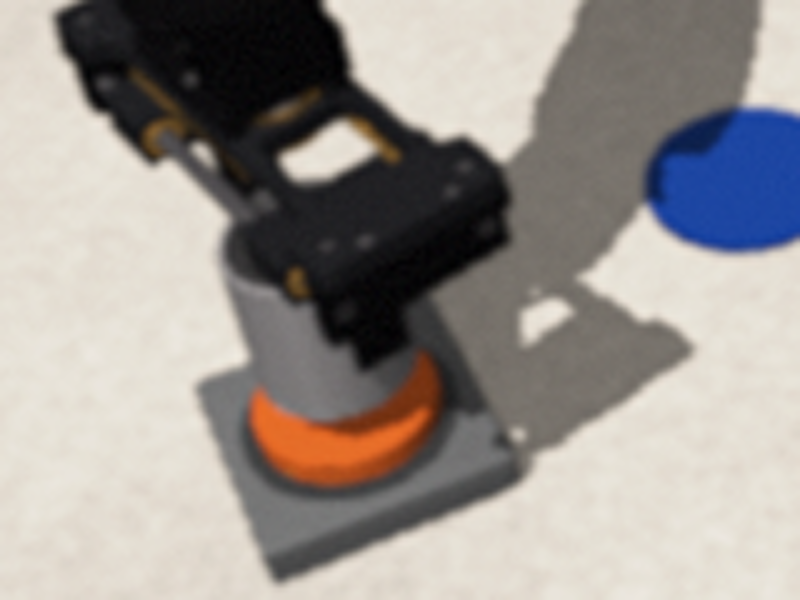

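The cup hangs upright over the pad, with its bottom edge near (330,415) and the pad around (345,425). I'll centre it and press.

```bash
python3 -m creep '[[-0.25,0.25,0,-0.001,0,0.005,0.6],[0,0,0,0,0,0,0.6],[0,0,0.6,0,0,0,0.6],[0,0,0.6,0,0,0,0.6],[0,0,0.3,0,0,0,0.6],[0,0,0,0,0,0,0.6],[0,0,0,0,0,0,0.6]]' && python3 -c "
from h import *
plan((.523,-.3031),.136,YM)"
```

```text
time_s: 45.55
tool_pos: [0.5232, -0.3021, 0.1388]
tool_rot: [-179.9, 0.0, 9.0]
force: [0.6, -0.1, -1.8]
grip_width: 0.0617
{'time_s': 45.55, 'tool_pos': [0.523, -0.302, 0.139], 'tool_rot': [-179.938, 0.0, 8.978], 'force': [0.613, -0.1, -1.815], 'grip_width': 0.062}
tool cm [-0.04  0.09  0.28]
turn [-0.001  0.     0.001]
```

```bash
python3 -m creep '[[0,0.1,0,0,0,0,0.6],[0,0,0.5,0,0,0,0.6],[0,0,0.5,0,0,0,0.6],[0,0,0.4,0,0,0,0.6],[0,0,0.4,0,0,0,0.6]]'; python3 -m creep '[[0,0,0.4,0,0,0,0.6],[0,0,0.4,0,0,0,0.6]]'
```

```text
time_s: 46.05
tool_pos: [0.5239, -0.3037, 0.1233]
tool_rot: [-179.9, -0.1, 9.0]
force: [-4.0, 2.8, 11.4]
grip_width: 0.0619
time_s: 46.25
tool_pos: [0.5241, -0.3042, 0.1232]
tool_rot: [-179.7, -0.1, 9.0]
force: [-8.2, 5.9, 26.8]
grip_width: 0.0618
```

```bash
python3 -m creep '[[0,0,0.3,0,0,0,0.6],[0,0,0.3,0,0,0,0.6],[0,0,0.3,0,0,0,0.6],[0,0,0.3,0,0,0,0.6],[0,0,0.3,0,0,0,0.6],[0,0,0.3,0,0,0,0.6],[0,0,0.3,0,0,0,0.6]]';python3 -c "
from h import *
snap('scene','s6',(130,200,290,320),5)"; python3 -m creep '[[0,0,0.3,0,0,0,0.6],[0,0,0.3,0,0,0,0.6],[0,0,0.3,0,0,0,0.6],[0,0,0.3,0,0,0,0.6],[0,0,0.3,0,0,0,0.6],[0,0,0.3,0,0,0,0.6],[0,0,0.3,0,0,0,0.6],[0,0,0.3,0,0,0,0.6]]'
```

```text
time_s: 46.95
tool_pos: [0.526, -0.3067, 0.1235]
tool_rot: [-179.5, -0.6, 9.0]
force: [-5.8, 4.5, 18.6]
grip_width: 0.0618
time_s: 47.8
tool_pos: [0.5278, -0.3093, 0.1238]
tool_rot: [-179.1, -1.1, 8.9]
force: [-6.4, 4.7, 18.2]
grip_width: 0.0617
```

View pics/s6.png

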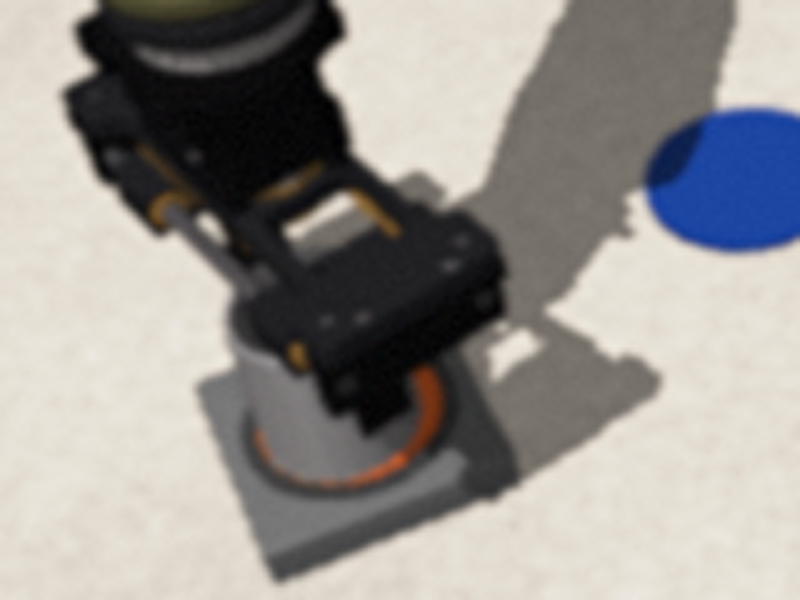

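The pad is fully down, with only a thin orange rim showing around (330,485). The tool crept about 6 mm off-centre under load, though. To get a clean central press I'll lift, recentre and press again with drift compensation.

```bash
python3 -c "
from h import *
plan((.523,-.3031),.136,YM)"; python3 -m creep '[[0,0,-0.7,0,0,0,0.6],[0,0,-0.7,0,0,0,0.6],[0,0,-0.7,0,0,0,0.6],[0,0,0,0,0,0,0.6],[0,0,0,0,0,0,0.6],[0,0,0,0,0,0,0.6]]' 60;  python3 -c "
from h import *
plan((.523,-.3031),.136,YM)
c=optics.read_camera('scene');P=cloud(c);z=P[...,2]
snap('wrist','w7')
h=cv2.cvtColor(c['frame'],cv2.COLOR_BGR2HSV)
g=c['frame'].max(-1).astype(int)-c['frame'].min(-1)
m=(abs(P[...,0]-.525)<.06)&(abs(P[...,1]+.305)<.06)&(z>.038)&(z<.125)&(c['frame'].mean(-1)>70)&(g<25)
q=P[m]; print(len(q),q.min(0),q.max(0))
from scipy.optimize import least_squares
f=lambda p:np.hypot(q[:,0]-p[0]-p[2]*(q[:,2]-.08),q[:,1]-p[1]-p[3]*(q[:,2]-.08))-.032
r=least_squares(f,[.525,-.305,0,0],loss='soft_l1',f_scale=.001); print(r.x.round(4),np.abs(r.fun).mean())
"
```

```text
{'time_s': 47.8, 'tool_pos': [0.528, -0.309, 0.124], 'tool_rot': [-179.103, -1.115, 8.899], 'force': [-6.37, 4.675, 18.203], 'grip_width': 0.062}
tool cm [-0.36 -0.7  -1.21]
turn [-0.016 -0.019  0.   ]
time_s: 48.4
tool_pos: [0.5277, -0.3098, 0.1458]
tool_rot: [-179.1, -1.2, 8.9]
force: [-0.2, 0.2, -2.9]
grip_width: 0.0618
{'time_s': 48.4, 'tool_pos': [0.528, -0.31, 0.146], 'tool_rot': [-179.129, -1.178, 8.896], 'force': [-0.171, 0.234, -2.866], 'grip_width': 0.062}
tool cm [-0.38 -0.72  0.98]
turn [-0.015 -0.021  0.   ]
500 [ 0.48334704 -0.34192863  0.04739616] [ 0.56402933 -0.29250205  0.12419328]
[ 0.5297 -0.3089  0.006   0.0009] 0.0009257307553129337
```

```bash
python3 -m creep '[[-0.42,-0.73,0,-0.008,-0.01,0,0.6],[0,0,0,0,0,0,0.6],[0,0,0,0,0,0,0.6],[0,0,0,0,0,0,0.6]]' 60;  cat >> h.py <<'E'
def cupax():
    from scipy.optimize import least_squares
    c=optics.read_camera('scene');P=cloud(c);z=P[...,2];o=env.get_obs()["tool_pos"]
    g=c['frame'].max(-1).astype(int)-c['frame'].min(-1)
    m=(abs(P[...,0]-o[0])<.05)&(abs(P[...,1]-o[1])<.05)&(z>o[2]-.085)&(z<o[2]-.03)&(c['frame'].mean(-1)>70)&(g<25)
    q=P[m]; z0=o[2]-.096
    f=lambda p:np.hypot(q[:,0]-p[0]-p[2]*(q[:,2]-z0),q[:,1]-p[1]-p[3]*(q[:,2]-z0))-.032
    r=least_squares(f,[o[0],o[1],0,0],loss='soft_l1',f_scale=.001); print("cup base",r.x.round(4),len(q),np.abs(r.fun).mean())
E
python3 -c "
from h import *
plan((.523,-.3031),.136,YM); cupax()
"
```

```text
time_s: 48.9
tool_pos: [0.5213, -0.3019, 0.1447]
tool_rot: [-179.5, -0.4, 8.9]
force: [0.2, 0.0, -1.8]
grip_width: 0.0621
{'time_s': 48.9, 'tool_pos': [0.521, -0.302, 0.145], 'tool_rot': [-179.549, -0.442, 8.929], 'force': [0.154, 0.037, -1.774], 'grip_width': 0.062}
tool cm [0.14 0.15 0.87]
turn [-0.008 -0.008  0.001]
cup base [ 0.5218 -0.3019  0.0296  0.0175] 368 0.0008035159277715698
```

```bash
python3 -m creep '[[0.1,0.1,0.5,-0.004,-0.004,0,0.6],[0,0,0.5,0,0,0,0.6],[0,0,0.5,0,0,0,0.6],[-0.02,-0.04,0.4,-0.001,-0.001,0,0.6],[-0.02,-0.05,0.4,-0.002,-0.002,0,0.6],[-0.03,-0.06,0.4,-0.002,-0.002,0,0.6],[-0.03,-0.06,0.35,-0.002,-0.002,0,0.6],[-0.03,-0.06,0.35,-0.002,-0.002,0,0.6]]'; python3 -c "
from h import *
plan((.523,-.3031),.122,YM)"
```

```text
time_s: 49.75
tool_pos: [0.5237, -0.3029, 0.1233]
tool_rot: [179.8, -0.1, 8.9]
force: [-6.6, 4.1, 20.7]
grip_width: 0.0617
{'time_s': 49.75, 'tool_pos': [0.524, -0.303, 0.123], 'tool_rot': [179.76, -0.056, 8.899], 'force': [-6.616, 4.087, 20.664], 'grip_width': 0.062}
tool cm [-0.07  0.01  0.13]
turn [ 0.004 -0.001 -0.   ]
```

```bash
python3 -m creep '[[-0.05,-0.05,0.32,0.001,-0.002,0,0.6],[-0.05,-0.05,0.32,0.001,-0.002,0,0.6],[-0.05,-0.05,0.32,0,-0.002,0,0.6],[-0.04,-0.05,0.32,0,-0.002,0,0.6],[-0.04,-0.05,0.32,0,-0.002,0,0.6],[-0.04,-0.05,0.32,-0.001,-0.002,0,0.6],[-0.04,-0.05,0.32,-0.001,-0.002,0,0.6],[-0.04,-0.05,0.32,-0.001,-0.002,0,0.6]]'; python3 -c "
from h import *
plan((.523,-.3031),.122,YM)"
```

```text
time_s: 50.55
tool_pos: [0.5239, -0.303, 0.1233]
tool_rot: [179.9, 0.1, 8.9]
force: [-5.3, 4.5, 18.7]
grip_width: 0.0619
{'time_s': 50.55, 'tool_pos': [0.524, -0.303, 0.123], 'tool_rot': [179.921, 0.051, 8.883], 'force': [-5.32, 4.547, 18.716], 'grip_width': 0.062}
tool cm [-0.09 -0.01  0.13]
turn [ 0.001  0.001 -0.   ]
```

Steady, level and central. I'll hold for another 1.8 s.

```bash
python3 -m creep '[[-0.05,-0.05,0.32,0,-0.001,0,0.6],[-0.05,-0.05,0.32,0,-0.001,0,0.6],[-0.05,-0.05,0.32,0,-0.001,0,0.6],[-0.05,-0.05,0.32,0,-0.001,0,0.6],[-0.05,-0.05,0.32,0,-0.001,0,0.6],[-0.05,-0.05,0.32,0,-0.001,0,0.6],[-0.05,-0.05,0.32,-0.001,-0.001,0,0.6],[-0.05,-0.05,0.32,-0.001,-0.001,0,0.6],[-0.05,-0.05,0.32,-0.001,-0.001,0,0.6],[-0.05,-0.05,0.32,0,-0.001,0,0.6],[-0.05,-0.05,0.32,0,-0.001,0,0.6],[-0.05,-0.05,0.32,0,-0.001,0,0.6],[-0.05,-0.05,0.32,0,-0.001,0,0.6],[-0.05,-0.05,0.32,0,-0.001,0,0.6],[-0.05,-0.05,0.32,0,-0.001,0,0.6],[-0.05,-0.05,0.32,0,-0.001,0,0.6],[-0.05,-0.05,0.32,0,-0.001,0,0.6],[-0.05,-0.05,0.32,0,-0.001,0,0.6]]'; python3 -c "
from h import *
cupax()
c=optics.read_camera('scene');P=cloud(c);h=cv2.cvtColor(c['frame'],cv2.COLOR_BGR2HSV)
m=(h[...,0]>5)&(h[...,0]<18)&(h[...,1]>180)&(h[...,2]>80)&(np.hypot(P[...,0]-.523,P[...,1]+.303)<.05)
q=P[m][:,2]; print(len(q),np.percentile(q,[10,50,90]).round(4))"
```

```text
time_s: 52.35
tool_pos: [0.5228, -0.3037, 0.1234]
tool_rot: [-179.8, -0.6, 8.9]
force: [-4.9, 4.1, 19.6]
grip_width: 0.0621
cup base [ 0.5234 -0.3041  0.0303  0.0182] 348 0.0007658888775876799
91 [0.0212 0.0233 0.0248]
```

```bash
python3 -m creep '[[0,0,-0.8,0,0,0,0.6],[0,0,-1,0,0,0,0.6],[0,0,-1,0,0,0,0.6],[0,0,-1,0,0,0,0.6],[0,0,0,0,0,0,0.6],[0,0,0,0,0,0,0.6],[0,0,0,0,0,0,0.6]]'; python3 -c "
from h import *
plan((.4742,-.0896),.16,YM)"
```

```text
time_s: 53.15
tool_pos: [0.5225, -0.3041, 0.1636]
tool_rot: [-179.8, -0.6, 8.9]
force: [-0.9, 0.2, -2.7]
grip_width: 0.062
{'time_s': 53.15, 'tool_pos': [0.523, -0.304, 0.164], 'tool_rot': [-179.835, -0.596, 8.875], 'force': [-0.89, 0.18, -2.744], 'grip_width': 0.062}
tool cm [ -1.47 -21.93   0.41]
turn [-0.003 -0.01  -0.   ]
```

```bash
python3 -m creep '[[-0.2,-2,0,0,-0.01,0,0.6],[-0.2,-2.8,0,0,0,0,0.6],[-0.2,-2.8,0,0,0,0,0.6],[-0.2,-2.8,0,0,0,0,0.6],[-0.2,-2.8,0,0,0,0,0.6],[-0.2,-2.8,0,0,0,0,0.6],[-0.2,-2.5,0,0,0,0,0.6],[0,-1.5,0,0,0,0,0.6],[0,0,0,0,0,0,0.6],[0,0,0,0,0,0,0.6],[0,0,0,0,0,0,0.6]]'; python3 -c "
from h import *
plan((.4742,-.0896),.14,YM)"
```

```text
time_s: 54.25
tool_pos: [0.4727, -0.1034, 0.1581]
tool_rot: [-179.9, 0.5, 8.7]
force: [-1.0, -0.1, -2.7]
grip_width: 0.062
{'time_s': 54.25, 'tool_pos': [0.473, -0.103, 0.158], 'tool_rot': [-179.889, 0.521, 8.689], 'force': [-0.961, -0.115, -2.73], 'grip_width': 0.062}
tool cm [ 0.37 -1.34  1.81]
turn [-0.002  0.009 -0.004]
```

```bash
python3 -m creep '[[0.35,-1.3,0,-0.002,0.009,-0.004,0.6],[0,0,0,0,0,0,0.6],[0,0,0,0,0,0,0.6],[0,0,1,0,0,0,0.6],[0,0,1,0,0,0,0.6],[0,0,1,0,0,0,0.6],[0,0,0.7,0,0,0,0.6],[0,0,0,0,0,0,0.6],[0,0,0,0,0,0,0.6]]'; python3 -c "
from h import *
plan((.4742,-.0896),.102,YM); cupax()"
```

```text
time_s: 55.15
tool_pos: [0.4737, -0.0925, 0.1164]
tool_rot: [179.9, 0.1, 8.6]
force: [0.2, -0.5, -2.4]
grip_width: 0.062
{'time_s': 55.15, 'tool_pos': [0.474, -0.092, 0.116], 'tool_rot': [179.899, 0.124, 8.617], 'force': [0.193, -0.473, -2.376], 'grip_width': 0.062}
tool cm [ 0.09 -0.28  1.44]
turn [ 0.002  0.002 -0.005]
cup base [ 0.4747 -0.0928  0.0174  0.017 ] 460 0.0012866917892028888
```

```bash
python3 -m creep '[[0,-0.25,0.2,0,0,-0.005,0.6],[0,0,0.4,0,0,0,0.6],[0,0,0.3,0,0,0,0.6],[0,0,0.2,0,0,0,0.6],[0,0,0.2,0,0,0,0.6],[0,0,0.2,0,0,0,0.6]]'; python3 -m creep '[[0,0,0.15,0,0,0,0.6],[0,0,0.15,0,0,0,0.6],[0,0,0.1,0,0,0,0.6]]'
```

```text
time_s: 55.8
tool_pos: [0.4744, -0.0897, 0.1023]
tool_rot: [179.9, -0.0, 9.0]
force: [-6.2, 1.1, 19.2]
grip_width: 0.0624
time_s: 56.1
tool_pos: [0.4746, -0.0899, 0.1024]
tool_rot: [-179.9, 0.1, 8.9]
force: [-2.2, -0.1, 4.1]
grip_width: 0.0618
```

```bash
python3 -m creep '[[0,0,0,0,0,0,0.6],[0,0,0,0,0,0,0.85],[0,0,0,0,0,0,1],[0,0,0,0,0,0,1],[0,0,0,0,0,0,1],[0,0,0,0,0,0,1],[0,0,-1,0,0,0,1],[0,0,-2,0,0,0,1],[0,0,-3,0,0,0,1],[0,0,-3,0,0,0,1],[0,0,-3,0,0,0,1],[0,0,-1,0,0,0,1],[0,3,0,0,0,0,1],[0,4,0,0,0,0,1],[0,4,0,0,0,0,1],[0,4,0,0,0,0,1],[0,2,0,0,0,0,1],[0,0,0,0,0,0,1],[0,0,0,0,0,0,1]]'; python3 -c "
from h import *
st(); c=snap('top','t8',(90,180,500,420),1.95); cup(c); P=cloud(c); z=P[...,2]
h=cv2.cvtColor(c['frame'],cv2.COLOR_BGR2HSV); m=(h[...,0]>22)&(h[...,0]<35)&(h[...,1]>180)&(h[...,2]>60)&(z>.065)&(z<.12)
n,l,s,ct=cv2.connectedComponentsWithStats(m.astype(np.uint8))
for i in range(1,n):
  if s[i,4]>20: print(s[i,4],np.median(P[l==i],0).round(4))
"
```

```text
time_s: 58.0
tool_pos: [0.5024, -0.2624, 0.2411]
tool_rot: [-180.0, -0.2, 9.2]
force: [0.1, 0.5, -0.4]
grip_width: 0.0871
{'time_s': 58.0, 'tool_pos': [0.502, -0.262, 0.241], 'tool_rot': [-179.992, -0.168, 9.157], 'force': [0.07, 0.479, -0.411], 'grip_width': 0.087}
cup? 203 [475.5 -92.7] 32.0
102 [0.5308 0.0839 0.0761]
103 [0.5224 0.1385 0.0759]
107 [0.5133 0.1942 0.076 ]
113 [0.5052 0.2485 0.076 ]
```

View pics/t8.png

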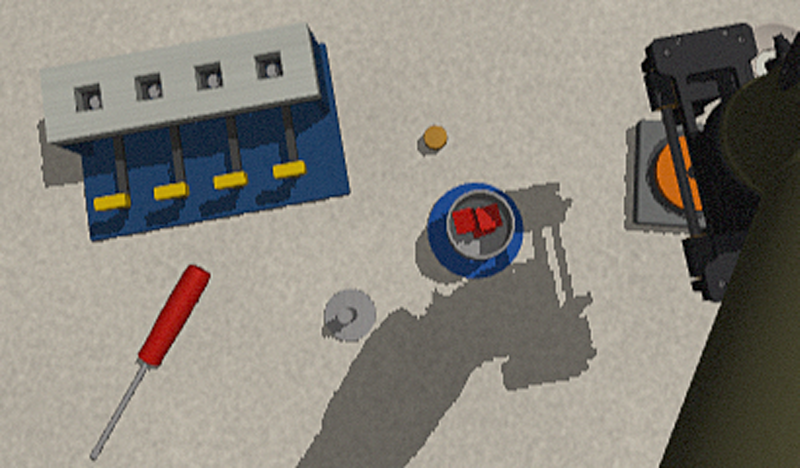

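The cup stands on the mat at (478,225) with the blocks in it. All four nests are empty and every handle is down. The robot is clear of everything, so I'm handing in.

```bash
python3 -c "
from h import *
print(order.sign_off()); cup()"
```

```text
the job is handed in; nothing more can be done
None
the job is handed in; nothing more can be done
```

The job is done and was handed in at about 58 s. All three blocks present (1, 2 and 3; nest 4 was empty from the start) are in the steel cup, and the cup stands on the blue mat.

- **Blocks and rods:** I lifted rods 1 to 3 by their handles, moved each block into the cup, and pushed the rods back down. In the last check all four handles read 76 mm high and all nests were empty.
- **First press on the pad:** the pad went fully down, but over about 1.7 s the cup crept about 6 mm off centre. I lifted it and pressed again.
- **Second press:** the pad stayed fully down for about 2.6 s, with the cup within about 1–2 mm of centre and about 20 N on it. The pad's top measured about 25 mm above the bench.
- **Cup on the mat:** it is about 3 mm from the mat's centre, against a 16 mm margin, with blocks visible in it. The last picture shows two clearly; the third was not separately distinguished.
- **Bystanders:** the weight, the screwdriver and the steel plate with a stem were in place in the last picture. The dish was partly hidden by the arm, and the bottle and jar were outside the crop; I did not go near them.
- **Disagreement:** one camera fit put the held cup 1–2° off vertical while the tool read level. I put that down to a poor fit on a partial view. I did not measure the tilt after release; in the last picture it looks upright.

The check I tried after hand-in was refused, so nothing was measured after that point.

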